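# Load the reference disc into the calibration cell

## Robot

A 6-joint arm with a two-finger parallel gripper is mounted at the origin on a cart in front of the work surface, level with it; the furniture and walls round the work are solid. World frame = base frame: x ahead of the robot, y to its left, z up, the work surface at z = 0. Lengths are in m, angles in rad, forces in N, time in s.
With the tool pointing down it reaches from about 0.4 to 0.925 m from the base axis. Payload 3.4 kg.
Tool frame: the origin (TCP) lies at the very end of the fingers, on their centre line; the grasp point (between the pads) lies 19 mm behind it (tcp_to_grasp is the y of the grasp point in the tool frame, in m); y points along the fingers, z is the direction in which the jaws open and shut, and the axes are right-handed (so a half turn about y gives the same grasp; the last joint's range is limited). The gripper opens to 85 mm and grips with 20 to 120 N. Pads are 22 mm wide; open, the fingers measure 114 mm over their backs; the gripper's body (76 mm by 85 mm) begins 54 mm behind the grasp point. The pads swing forward as they close: fully open they stand 13 mm farther back than shut.
Start: joints at [-1.22, 0.307, 1.506, -0, 1.328, -0.073], TCP at [0.237, -0.524, 0.231] pointing down, gripper open.
Joint ranges: [-3.12, 3.12], [-1.05, 2.28], [0.14, 2.33], [-1.42, 4.57], [0.1, 2.73], [-2.68, 2.68]. Speed limits (rad/s): [2.57, 2.57, 3.14, 3.14, 3.14, 3.14].

## Interface

Orientations are given as [roll, pitch, yaw] about the fixed x, y, z axes, in that order (R = Rz(yaw) Ry(pitch) Rx(roll)).
In Python, from plant import * gives the robot as it stands.
- The arm moves only by the shell command python3 -m crank 'ROWS' [FORCE]. ROWS is JSON, a list of rows, each a list of 7 numbers: the shift along the tool's x, y, z in units of 25 mm (1.0 is 25 mm), then the turn, a rotation vector about the tool's x, y, z in units of 6 degrees (1.0 is 6 degrees), then the closure in counts, from 0 (fully open) to 255 (shut). In form: [[x, y, z, ax, ay, az, fingers], ...]. A call has 1 to 5 rows; each row is the pose to reach, as a shift and turn from the pose commanded when the call began, along the tool's axes at that moment; what a row does not reach only later rows make up. A row lasts 1/10 s, in which the tool goes at most 50 mm and 8.59 degrees, less where a joint would pass 70% of its speed; a pose out of reach is approached as far as the arm can. A call with a gripper value outside its range is refused whole. The fingers move at their own pace and stop on an object; FORCE is the grip in N (left out, the last holds). Time passes only in rows, so rows that repeat a pose let the fingers close. It gives the time, the measured TCP pose, the force and the opening at its end, in the units of the state.
- state(): the state, without advancing time (a new reading comes with each control period).
- capture(name): name is "scene" or "top" or "wrist"; returns the picture (480x640x3 uint8, red, green, blue); there is no depth.
- get_calibration(name): a dict with "intrinsics" (3x3 intrinsics, pixels), "rvec" (rotation vector, rad) and "tvec" (3), from world to camera coordinates, as OpenCV has them. Camera axes: x right, y down, z forward; pixel columns grow to the right and rows downward; lengths in m; the calibration is good to about 2 mm. A picture is of the moment at which its call begins: read the wrist's pose just before it. get_calibration takes no time and is no camera call; for the wrist camera it gives the pose at the moment of the call.
- close_job(): hands the job in, once; it reports no verdict.
The state is a dict: "t": time; "joint_pos": joint angles; "qd": joint speeds; "effort": joint torques, N m; "tcp_pos": TCP position; "tool_rot": TCP orientation; "wrist_force": force on the tool from outside, world axes, zero at the start; "torque": the same for the moment, N m; "grip_width": opening from 0.0 (shut) to 1.0 (fully open).
Only numpy, scipy, OpenCV 4.12 (cv2) and the standard library are available. Lean on these libraries where they do the work, as an engineer would, in place of code of your own. Each camera call takes 0.05 s, during which the arm holds its last target.

## Task

Get the round calibration cell ready: swing its keeper fully aside, take out the grey probe pen that lies in the recess and lay it on the free bench, clear of the cell. Then pick up the reference disc by its green bar, tilt it so that its edge goes in under the cell's blue fixed lip, level it down flat on the floor of the recess, and swing the keeper fully back over the disc's edge. Leave the other things on the bench where they are.

Things in the scene. Friction and masses are not known exactly. Their poses are not given: they have to be found in the camera images.
- cell: Calibration cell, fixed on the bench: round aluminium block, 123 mm across, 18 mm high, with a round recess in its top: bore 99 mm, 8 mm deep, floor 10 mm above the bench. Origin: centre of its underside; z up. A blue fixed lip overhangs the recess on its +x side, the keeper stands on its -x side (on an ear that reaches x = -76 mm)
- cell_seat (a point): Centre of the recess floor, 10 mm above the bench; axes as those of the cell (x towards the lip)
- cell_lip (a point): Middle of the blue lip's inner lower edge, at x = +43 mm, 22 mm above the bench (12 mm above the recess floor). The lip is a plate 50 mm wide along y and 5 mm thick, closed behind; it covers 6.5 mm of the bore, so the 96 mm disc cannot drop in flat: tilt it 10 to 20 degrees, push its low edge in under the lip, then level it. Axes as the cell's
- keeper (a joint): Keeper angle, rad: a flat steel bar, 14 mm wide, 6 mm thick, underside 20.5 mm above the bench, on an upright pin at x = -62, y = 0 mm of the cell. 0 (stop): its nose points along the cell's +x, 11 mm over the recess. It opens anticlockwise seen from above to 1.6 (stop), and is clear of the recess from about 1.2. Friction about 0.7 N at the peg; stays where left
- keeper_peg (a point): Centre of the top face of the orange upright peg on the keeper's tail, by which it is turned: 12 mm thick, 32 mm tall, top 58.5 mm above the bench. It runs on a circle of 28 mm radius about the pin: at keeper angle q it lies at x = -62 - 28 cos q, y = -28 sin q mm in the cell's frame. Opened, it still stands beside the recess: mind the disc's raised edge
- disc: Reference disc: a steel disc, 96 mm across and 8 mm thick, 0.16 kg, black on its upper face, with a green grip bar 64 mm long (along its x), 14 mm wide (along its y) and 28 mm tall standing on the middle of its upper face, top 36 mm above the underside. Origin: centre of its underside; z up out of the bar
- disc_bar (a point): Middle of the bar's top face, 36 mm above the disc's underside
- probe_pen: Grey probe pen, 90 mm long (its y), 16 mm wide and high, 30 g; starts lying in the cell's recess. Origin: centre of its underside. The bench round the cell is free from its front edge (the line from x 0.345, y -0.30 to x 0.467, y 0.20 m) to about 0.14 m behind that edge, but for the things listed
- rubber_block: Bystander: tan rubber block with a blue sleeve, 25x52x18 mm (long along y), lying on the bench. Origin: centre of its underside
- chuck_spare: Bystander: red chuck holder, 14x58x14 mm (long along y), lying on the bench. Origin: centre of its underside
- sanding_block: Bystander: brown sanding block, 48x85x25 mm (long along y). Origin: centre of its underside
- coupon_rack: Bystander: black slotted rack, 46x110x20 mm (long along y). Origin: centre of its underside
- parts_pot: Bystander: white pot with a green lid, 45 mm across, 43 mm high. Origin: centre of its underside
- tweezers: Bystander: tweezers lying flat, 18x120x8 mm (long along y). Origin: centre of its underside

How it is judged:
By the outcome, as a careful person would: the job done as asked, in the order asked, and still so for the second after the job is handed in, with the robot touching nothing.
It also fails if it takes over 72 s, if anything falls off the work surface, if the arm or the gripper's body presses on something with over 40 N, if the wrist force passes 120 N, or if a joint passes its speed limit or range.

## Working session

There is one attempt and no reset: what is moved stays moved. The work goes in short steps, Python scripts to look and compute and a shell command to move; the robot and the scene stay as the last step left them, time stands still between calls to the robot, and variables do not carry over. Pictures are saved under pics/ and viewed, and the job is handed in when it is done.

```bash
ls; mkdir -p pics
python3 - <<'E'
from plant import *
import cv2
print(state())
for n in ("scene","top"):
    im=capture(n); cv2.imwrite(f"pics/{n}0.png",im[:,:,::-1]); c=get_calibration(n); print(n,c)
print({k:v for k,v in globals().items() if k=='tcp_to_grasp'})
E
```

```text
pics
{'t': 0.0, 'joint_pos': array([-1.21948125e+00,  3.07548573e-01,  1.50768043e+00, -4.61185078e-06,
        1.32841192e+00, -7.35222501e-02]), 'qd': array([-0.00031062, -0.00042597,  0.00105286,  0.00067159, -0.00100058,
       -0.00053358]), 'effort': array([ 1.87465150e-03, -4.57546699e+01, -2.51919419e+01,  3.39330436e-04,
        1.30670343e-02,  8.04423536e-06]), 'tcp_pos': array([ 0.23671943, -0.5232354 ,  0.23039239]), 'tool_rot': array([-1.57283939e+00,  1.45994973e-04, -2.71675436e+00]), 'wrist_force': array([-0.61771485,  0.36059134, -0.3433082 ]), 'torque': array([-0.04822451, -0.02118023, -0.031031  ]), 'grip_width': 1.000224239599856}
scene {'intrinsics': array([[455.41360128,   0.        , 318.26112997],
       [  0.        , 455.41360128, 240.80599574],
       [  0.        ,   0.        ,   1.        ]]), 'rvec': array([ 1.00372578, -2.37988224,  1.10968415]), 'tvec': array([0.30439434, 0.3806312 , 0.76519186])}
top {'intrinsics': array([[481.88673085,   0.        , 322.11508167],
       [  0.        , 481.88673085, 243.00014881],
       [  0.        ,   0.        ,   1.        ]]), 'rvec': array([ 2.19108879, -2.19599075,  0.06587904]), 'tvec': array([-0.16279599,  0.54896106,  1.41810296])}
{'tcp_to_grasp': -0.0187}
```

View pics/scene0.png

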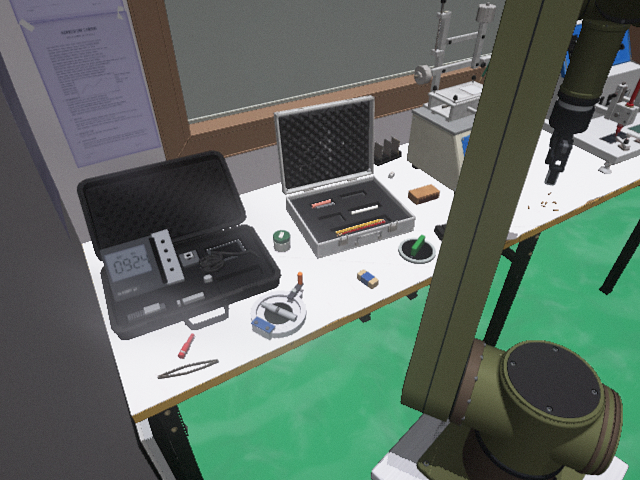

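View pics/top0.png

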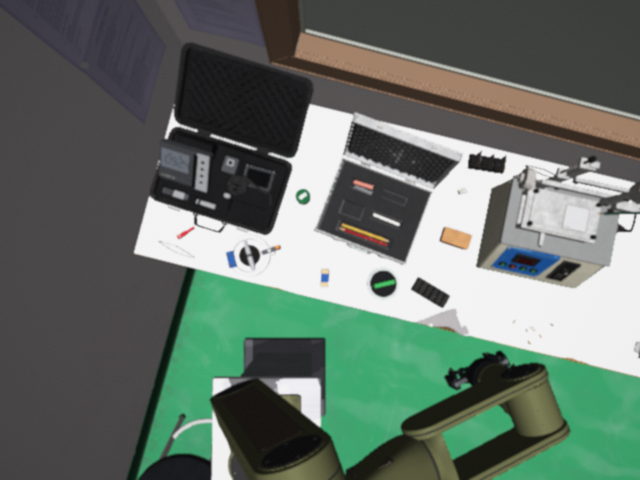

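```bash
cat > h.py <<'E'
import numpy as np, cv2
from scipy.spatial.transform import Rotation as Ro
from plant import *
def cast(n,px,z,c=None):
    c=c or get_calibration(n); K=c["intrinsics"];R=cv2.Rodrigues(np.array(c["rvec"],float))[0];t=np.array(c["tvec"],float).ravel()
    px=np.atleast_2d(np.array(px,float)); d=(np.linalg.inv(K)@np.c_[px,np.ones(len(px))].T).T@R; o=-R.T@t
    return o+d*((z-o[2])/d[:,2])[:,None]
def proj(n,P,c=None):
    c=c or get_calibration(n); return cv2.projectPoints(np.atleast_2d(np.array(P,float)),np.array(c["rvec"],float),np.array(c["tvec"],float),c["intrinsics"],None)[0][:,0]
def crop(im,x0,y0,x1,y1,s,name):
    cv2.imwrite(name,cv2.resize(im[y0:y1,x0:x1,::-1],None,fx=s,fy=s,interpolation=cv2.INTER_CUBIC))
def rows(dest,R=None):
    """shift/turn units from current tool pose to dest TCP (world), R target rotation"""
    s=state(); R0=Ro.from_euler('xyz',s['tool_rot']); d=R0.inv().apply(np.array(dest)-s['tcp_pos'])/0.025
    rv=(R0.inv()*R).as_rotvec()/np.radians(6) if R is not None else np.zeros(3)
    return np.round(d,2),np.round(rv,2)
def toolR(zdir_yaw,tilt=0):
    """tool y down, z horizontal along yaw"""
    z=np.array([np.cos(zdir_yaw),np.sin(zdir_yaw),0]);y=np.array([0,0,-1.]);x=np.cross(y,z)
    return Ro.from_matrix(np.c_[x,y,z])
E
python3 - <<'E'
from h import *
im=cv2.imread('pics/top0.png')[:,:,::-1]; crop(im,150,190,450,330,2.6,'pics/topc.png')
im2=cv2.imread('pics/scene0.png')[:,:,::-1]; crop(im2,140,210,460,390,2.5,'pics/scenec.png')
def blobs(im,lo,hi,name):
    h=cv2.cvtColor(np.ascontiguousarray(im),cv2.COLOR_RGB2HSV); m=cv2.inRange(h,lo,hi)
    n,l,s,c=cv2.connectedComponentsWithStats(m)
    for i in range(1,n):
        if s[i,4]>15: print(name,s[i],c[i].round(1))
for I,nm in((im,'top'),(im2,'scene')):
    blobs(I,(100,120,60),(125,255,255),nm+' blue'); blobs(I,(8,150,100),(18,255,255),nm+' orange'); blobs(I,(45,120,60),(70,255,255),nm+' green')
E
```

```text
top blue [493 248  67  28 911] [525.3 260.8]
top blue [228 252   8  15  75] [231.1 258.9]
top blue [322 275   6   6  36] [324.5 277.5]
top green [373 279  22  10 135] [383.6 283.5]
scene blue [573  24   9  14  79] [577.2  30.1]
scene blue [612  29  19  37 326] [623.2  50.3]
scene blue [565  51   5  18  48] [567.3  58.7]
scene blue [561  61   5  17  56] [563.2  69.9]
scene blue [462 135   8  21  74] [465.  143.1]
scene blue [362 273  12   8  56] [367.5 276.2]
scene green [412 236  12  14  76] [417.5 242.6]
```

View pics/topc.png

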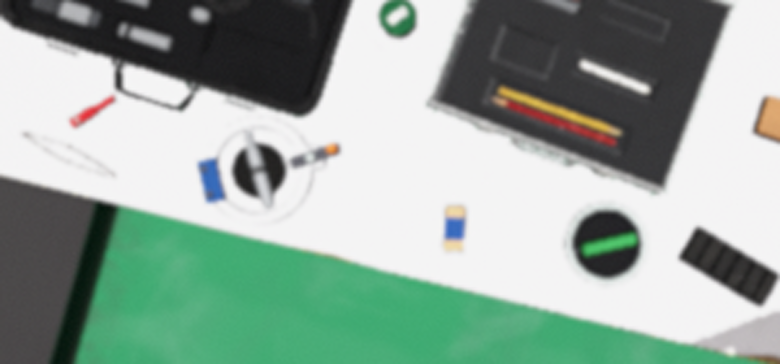

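View pics/scenec.png

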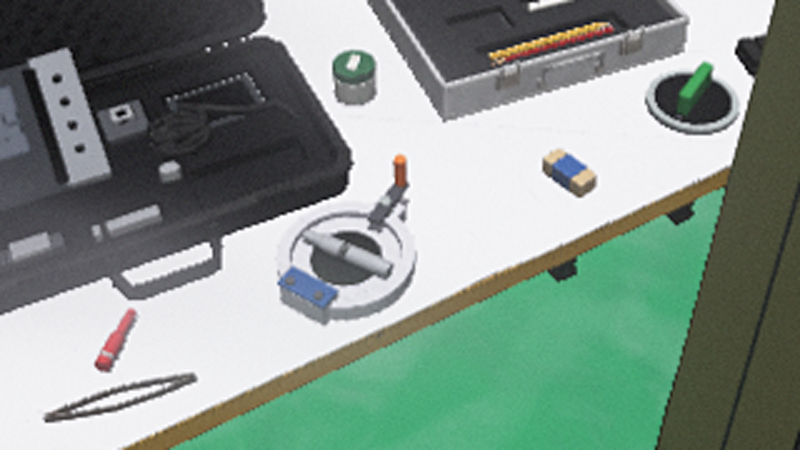

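Run:
```python
from h import *
print('cellc',cast('top',[250,255.5],.018),'lip',cast('top',[231.1,259],.027),'peg top',cast('top',[278.5,247.5],.0585),'disc',cast('top',[383.3,284],.008),'bar',cast('top',[383.6,283.5],.036))
print('scene disc bar',cast('scene',[417.5,242.6],.03),'lip',cast('scene',[263,325],.027),'pegtop',cast('scene',[299.7,272.5],.0585))
print('rubber',cast('top',[324.5,277.5],.018),'pot',cast('top',[303,197],.043),'red',cast('top',[186,232],.014),'rack',cast('top',[430,292],.02), 'case corner',cast('top',[[270,234],[195,230],[317,230]],.02))
print('pen ends',cast('top',[[246,241],[253.5,269]],.02))
print('wrist cal',get_calibration('wrist'))
c=get_calibration('wrist');R=cv2.Rodrigues(c['rvec'])[0];s=state();R0=Ro.from_euler('xyz',s['tool_rot']).as_matrix()
print('cam in tool',R0.T@(-R.T@c['tvec'].ravel()-s['tcp_pos']),'cam axes in tool',(R0.T@R.T).round(3))
```

```text
cellc [[0.51180363 0.04997717 0.018     ]] lip [[0.5013282  0.10424786 0.027     ]] peg top [[ 0.53341798 -0.03803269  0.0585    ]] disc [[ 0.42632291 -0.34602803  0.008     ]] bar [[ 0.42855384 -0.34330414  0.036     ]]
scene disc bar [[ 0.42845851 -0.34745427  0.03      ]] lip [[0.49663909 0.10451279 0.027     ]] pegtop [[ 0.53560396 -0.0376075   0.0585    ]]
rubber [[ 0.44618955 -0.17083934  0.018     ]] pot [[ 0.68242493 -0.10814745  0.043     ]] red [[0.58244155 0.2417703  0.014     ]] rack [[ 0.40278836 -0.48215771  0.02      ]] case corner [[ 0.57547343 -0.00929268  0.02      ]
 [ 0.5878575   0.2134583   0.02      ]
 [ 0.58709939 -0.14889815  0.02      ]]
pen ends [[0.55479718 0.06181733 0.02      ]
 [0.47178554 0.03908564 0.02      ]]
wrist cal {'intrinsics': array([[347.89704624,   0.        , 316.8027823 ],
       [  0.        , 347.89704624, 235.63484482],
       [  0.        ,   0.        ,   1.        ]]), 'rvec': array([-2.44180557,  1.57503802,  0.21899998]), 'tvec': array([-0.57336084, -0.03615005,  0.37937948])}
cam in tool [-0.06731672 -0.14327531 -0.00038414] cam axes in tool [[ 0.     0.963  0.269]
 [ 0.    -0.269  0.963]
 [ 1.     0.    -0.   ]]
```

Run:
```python
from h import *
print(rows([.455,-.333,.231]), rows([.543,.057,.231],toolR(np.radians(-77))))
```

```text
(array([-1.109e+01, -1.000e-02, -3.340e+00]), array([0., 0., 0.])) (array([-2.073e+01,  1.000e-02, -1.610e+01]), array([0.02, 1.89, 0.  ]))
```

```bash
python3 -m crank '[[-2,0,-0.6,0,0,0,0],[-4,0,-1.2,0,0,0,0],[-6,0,-1.8,0,0,0,0],[-8,0,-2.4,0,0,0,0],[-9.6,0,-3,0,0,0,0]]' 60; python3 -m crank '[[-1.5,0,-0.3,0,0,0,0],[-1.5,0,-0.3,0,0,0,0],[-1.5,0,-0.3,0,0,0,0]]'
python3 - <<'E'
from h import *
print(state()['t'],state()['tcp_pos'])
c=get_calibration('wrist');im=capture('wrist'); cv2.imwrite('pics/w1.png',im[:,:,::-1])
print(proj('wrist',[.428,-.345,.008],c), cast('wrist',[320,240],.008,c))
import pickle; pickle.dump(c,open('w1.pkl','wb'))
E
```

```text
t: 0.6
tcp_pos: [0.4248, -0.3563, 0.231]
tool_rot: [-1.571, -0.0, -2.717]
wrist_force: [0.1, -1.0, -0.2]
grip_width: 1.002
t: 0.9
tcp_pos: [0.455, -0.3346, 0.2308]
tool_rot: [-1.572, -0.001, -2.714]
wrist_force: [0.1, -0.5, -0.4]
grip_width: 0.998
0.9 [ 0.45495956 -0.33463118  0.23080379]
[[315.8990996  229.82643272]] [[ 0.41936455 -0.35386452  0.008     ]]
```

View pics/w1.png

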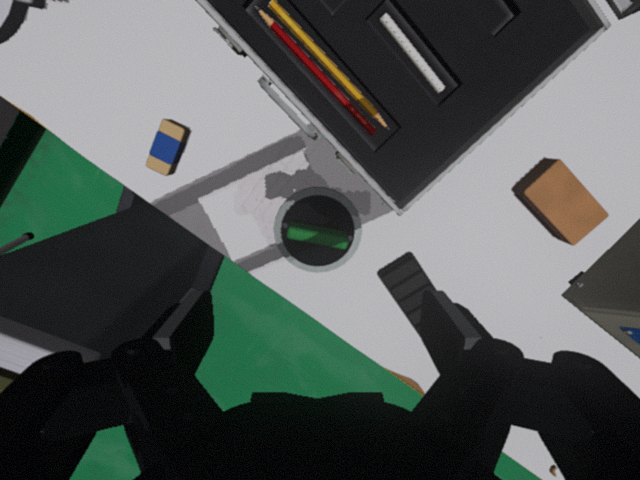

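Run:
```python
from h import *
import pickle; c=pickle.load(open('w1.pkl','rb')); im=cv2.imread('pics/w1.png')
h=cv2.cvtColor(im,cv2.COLOR_BGR2HSV); m=cv2.inRange(h,(40,100,40),(75,255,255)); m[:, :270]=0;m[:, 370:]=0;m[:190]=0;m[260:]=0
p=max(cv2.findContours(m,0,2)[0],key=cv2.contourArea); print(cv2.minAreaRect(p), cv2.boxPoints(cv2.minAreaRect(p)))
crop(im[:,:,::-1],250,160,450,310,4,'pics/w1c.png')
```

```text
((317.3980712890625, 236.49964904785156), (62.167564392089844, 14.297139167785645), 11.53462028503418) [[285.51263 237.28833]
 [288.37146 223.27994]
 [349.2835  235.71097]
 [346.42468 249.71936]]
```

View pics/w1c.png

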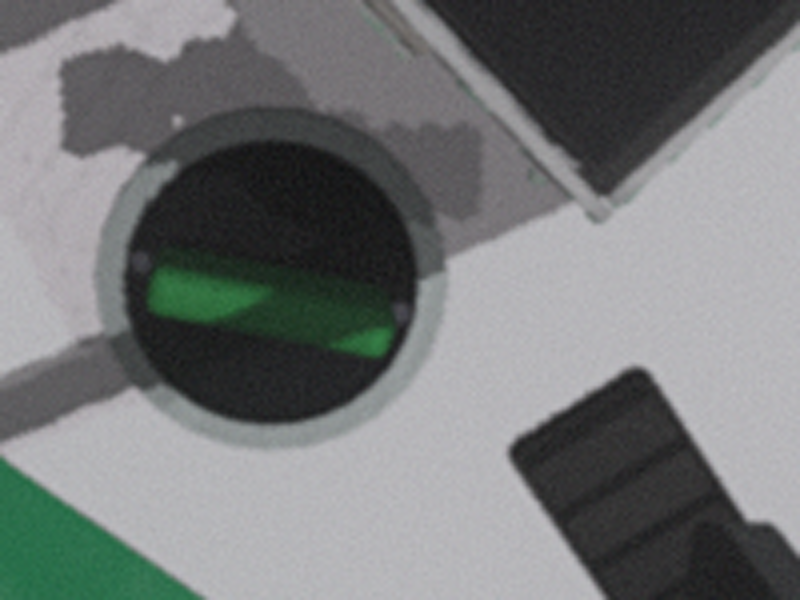

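```bash
python3 - <<'E'
from h import *
import pickle; c=pickle.load(open('w1.pkl','rb'))
f=lambda x,y:(250+x/4,160+y/4)
print('disc c',cast('wrist',f(270,276),.006,c),'diam',np.ptp(cast('wrist',[f(95,276),f(445,276)],.006,c),axis=0))
# bar top face: bottom edge & top edge of the top face (lit parts)
a=cast('wrist',[f(148,315),f(385,357),f(158,266),f(392,308)],.036,c); print(a.round(4)); d=a[1]-a[0];print(np.degrees(np.arctan2(d[1],d[0])),np.linalg.norm(d), a.mean(0))
d=cast('wrist',[f(142,262),f(400,310)],.01,c);d=d[1]-d[0];print(np.degrees(np.arctan2(d[1],d[0])),d)
E
python3 -m crank '[[-2,0,-2,0,0.4,0,0],[-4,0,-4,0,0.8,0,0],[-6,0,-6,0,1.2,0,0],[-8,0,-8,0,1.6,0,0],[-9.6,0,-9.6,0,1.89,0,0]]'
python3 - <<'E'
from h import *
print(rows([.543,.057,.231],toolR(np.radians(-77))))
E
```

```text
disc c [[ 0.42909356 -0.34641647  0.006     ]] diam [0.03965611 0.08701304 0.        ]
[[ 0.4141 -0.3193  0.036 ]
 [ 0.4289 -0.3787  0.036 ]
 [ 0.4269 -0.3166  0.036 ]
 [ 0.4414 -0.3747  0.036 ]]
-75.99602353737605 0.06121817795449886 [ 0.42783939 -0.3473043   0.036     ]
-76.39969249159407 [ 0.01673147 -0.06915798  0.        ]
t: 1.45
tcp_pos: [0.5425, -0.1017, 0.2313]
tool_rot: [-1.57, -0.0, -2.92]
wrist_force: [0.9, -0.4, -0.2]
grip_width: 1.001
(array([-1.42,  0.01, -6.19]), array([-0.  , -0.05,  0.  ]))
```

```bash
python3 -m crank '[[-0.4,0,-2,0,0,0,0],[-0.8,0,-4,0,0,0,0],[-1.4,0,-6.2,0,0,0,0],[-1.4,0,-6.2,0,0,0,0],[-1.4,0,-6.2,0,0,0,0]]'
python3 - <<'E'
from h import *
c=get_calibration('wrist');im=capture('wrist'); cv2.imwrite('pics/w2.png',im[:,:,::-1])
import pickle; pickle.dump(c,open('w2.pkl','wb'))
crop(im,180,100,480,325,2.66,'pics/w2c.png')
E
```

```text
t: 1.95
tcp_pos: [0.5419, 0.0575, 0.2312]
tool_rot: [-1.57, -0.0, -2.913]
wrist_force: [0.1, -0.1, -0.8]
grip_width: 1.006
```

View pics/w2.png

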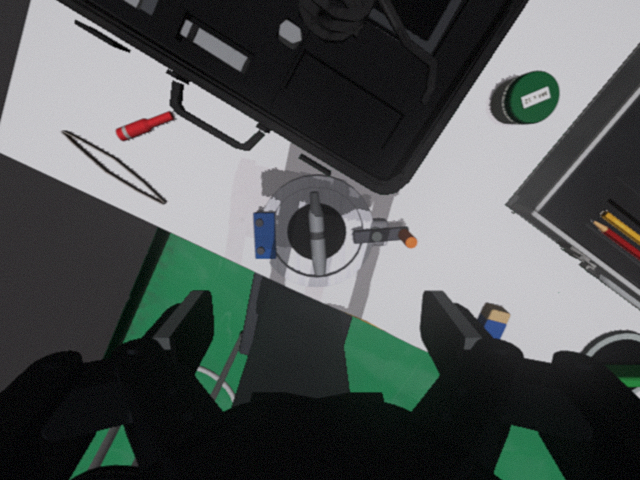

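View pics/w2c.png

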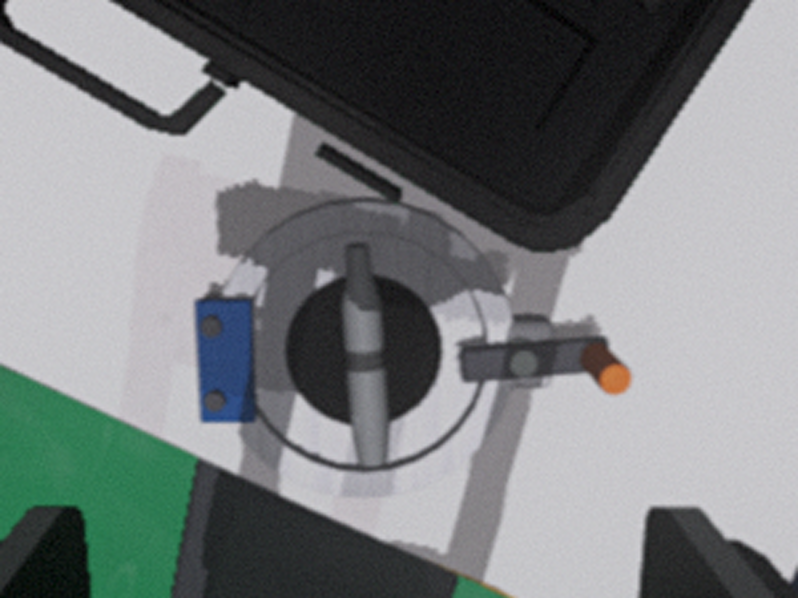

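Run:
```python
from h import *
import pickle; c=pickle.load(open('w2.pkl','rb'))
f=lambda x,y:(180+x/2.66,100+y/2.66)
C=cast('wrist',f(364,349),.010,c)[0]; pin=cast('wrist',f(523,362),.028,c)[0]; peg=cast('wrist',f(615,378),.0585,c)[0]
lip=cast('wrist',[f(250,299),f(253,421),f(197,300),f(202,421)],.027,c)
print(C,pin,peg,lip.round(4))
for n,a,b in(('C-pin',C,pin),('pin-peg',pin,peg),('C-peg',C,peg),('C-lip',lip[:2].mean(0),C)):
    d=a-b; print(n,np.linalg.norm(d[:2]),np.degrees(np.arctan2(d[1],d[0])))
d=lip[1]-lip[0];print('lip edge',np.linalg.norm(d),np.degrees(np.arctan2(d[1],d[0]))-90)
pen=cast('wrist',[f(357,245),f(371,465)],.020,c);d=pen[0]-pen[1];print('pen',pen,np.linalg.norm(d),np.degrees(np.arctan2(d[1],d[0])))
print('rim far bottom',np.linalg.norm(cast('wrist',f(366,492),.018,c)[0]-C),'rim near',np.linalg.norm(cast('wrist',f(364,232),.018,c)[0]-C))
print('case nearest edge',cast('wrist',[f(545,250),f(400,190),f(610,215)],.05,c),cast('wrist',[f(545,250),f(400,190),f(610,215)],.0,c))
```

```text
[0.51268374 0.05093756 0.01      ] [ 0.52625821 -0.00939704  0.028     ] [ 0.53511037 -0.03569605  0.0585    ] [[0.5265 0.0989 0.027 ]
 [0.4783 0.0882 0.027 ]
 [0.5215 0.1186 0.027 ]
 [0.4737 0.1079 0.027 ]]
C-pin 0.06184278459764501 102.67964763695832
pin-peg 0.027748855755054043 108.60306298131337
C-peg 0.08948931176509699 104.51342387487742
C-lip 0.04386316518343299 103.54934628231177
lip edge 0.04940197578873063 -257.4436492139596
pen [[0.55496103 0.06352256 0.02      ]
 [0.46790237 0.03758156 0.02      ]] 0.09084132259627721 16.592558514507708
rim far bottom 0.06005768216979854 rim near 0.04940236238585665
case nearest edge [[ 5.72661547e-01 -5.87027263e-04  5.00000000e-02]
 [ 5.81383460e-01  5.41061520e-02  5.00000000e-02]
 [ 5.89589563e-01 -1.92582417e-02  5.00000000e-02]] [[ 0.56731321 -0.01192043  0.        ]
 [ 0.57737928  0.05120163  0.        ]
 [ 0.58685004 -0.0334691   0.        ]]
```

```bash
cat >> h.py <<'E'
C=np.array([.5125,.051,0]); Y=np.radians(102.8)
ex=np.array([np.cos(Y),np.sin(Y),0]); ey=np.array([-np.sin(Y),np.cos(Y),0])
RC=toolR(Y-np.pi)
def cell(x,y,z): return C+ex*x/1000+ey*y/1000+np.array([0,0,z/1000])
def peg(q): return (-62-28*np.cos(q),-28*np.sin(q))
def tocell(P): d=np.array(P)-C; return np.round(np.array([d@ex,d@ey,d[2]])*1000,1)
E
python3 - <<'E'
from h import *
print(tocell(state()['tcp_pos']),rows(cell(*peg(.07),90),RC))
for q in np.linspace(.07,1.6,9): print(q.round(2),((np.array(peg(q))-peg(.07))/25*[-1,1]).round(2))
E
```

```text
[ -1.5 -29.9 231.2] (array([1.13, 5.65, 3.53]), array([-0.01,  0.03,  0.01]))
0.07 [-0.  0.]
0.26 [-0.04 -0.21]
0.45 [-0.11 -0.41]
0.64 [-0.22 -0.59]
0.84 [-0.37 -0.75]
1.03 [-0.54 -0.88]
1.22 [-0.73 -0.97]
1.41 [-0.94 -1.03]
1.6 [-1.15 -1.04]
```

```bash
python3 -m crank '[[0.4,1.6,1.1,0,0,0,150],[0.8,3,2.2,0,0,0,150],[1.13,4.6,3.5,0,0,0,150],[1.13,5.65,3.53,0,0,0,150],[1.13,5.65,3.53,0,0,0,150]]' 25
python3 - <<'E'
from h import *
print(tocell(state()['tcp_pos']),rows(cell(*peg(.07),34),RC))
c=get_calibration('wrist');im=capture('wrist'); cv2.imwrite('pics/w3.png',im[:,:,::-1])
E
```

```text
t: 2.5
tcp_pos: [0.5306, -0.0383, 0.0865]
tool_rot: [-1.573, -0.009, -2.92]
wrist_force: [-1.1, 0.1, 0.4]
grip_width: 0.413
[-91.1   2.1  86.5] (array([-0.18,  2.1 , -0.04]), array([ 0.02, -0.02,  0.08]))
```

View pics/w3.png

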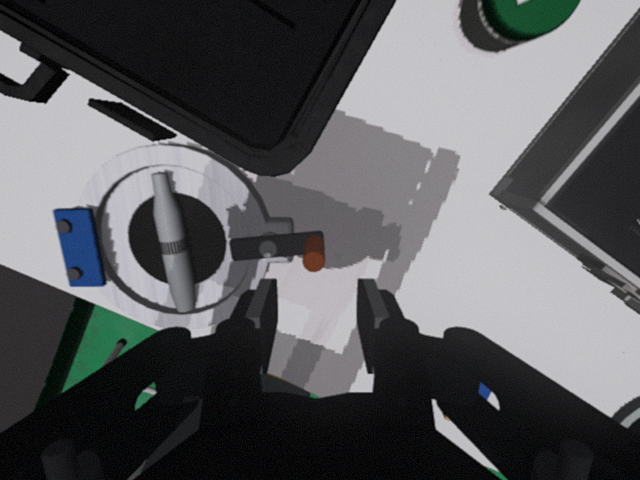

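```bash
python3 -m crank '[[-0.1,1.2,0,0,0,0,150],[-0.1,2.24,0,0,0,0,150],[-0.1,2.24,0,0,0,0,150],[-0.1,2.24,0,0,0,0,255],[-0.1,2.24,0,0,0,0,255]]' 25
python3 -m crank '[[0,0,0,0,0,0,255],[0,0,0,0,0,0,255]]' 25
python3 - <<'E'
from h import *
print(tocell(state()['tcp_pos']))
E
```

```text
t: 3.05
tcp_pos: [0.5385, -0.0347, 0.0361]
tool_rot: [-1.57, 0.003, -2.915]
wrist_force: [0.8, 0.2, -0.3]
grip_width: 0.125
t: 3.25
tcp_pos: [0.5385, -0.0347, 0.0359]
tool_rot: [-1.569, 0.004, -2.914]
wrist_force: [-0.5, -0.8, 7.1]
grip_width: 0.123
[-89.4  -6.4  35.9]
```

```bash
python3 -m crank '[[-0.2,-0.05,-0.04,0,0,0,255],[-0.41,-0.05,-0.11,0,0,0,255],[-0.59,-0.05,-0.22,0,0,0,255],[-0.75,-0.05,-0.37,0,0,0,255],[-0.88,-0.05,-0.54,0,0,0,255]]'
python3 -m crank '[[-0.06,0,-0.2,0,0,0,255],[-0.1,0,-0.4,0,0,0,255],[-0.1,0,-0.62,0,0,0,255],[-0.1,0,-0.64,0,0,0,255],[-0.1,0,-0.64,0,0,0,255]]'
python3 - <<'E'
from h import *
print(tocell(state()['tcp_pos']),state()['wrist_force'])
c=get_calibration('wrist');im=capture('wrist'); cv2.imwrite('pics/w4.png',im[:,:,::-1])
E
```

```text
t: 3.75
tcp_pos: [0.5591, -0.0191, 0.0364]
tool_rot: [-1.564, 0.006, -2.913]
wrist_force: [5.1, -10.4, -6.4]
grip_width: 0.128
t: 4.25
tcp_pos: [0.5638, -0.0065, 0.037]
tool_rot: [-1.557, 0.015, -2.912]
wrist_force: [14.2, -21.0, -11.3]
grip_width: 0.129
[-67.4 -37.3  37. ] [ 14.16543421 -21.01529289 -11.29608782]
```

View pics/w4.png

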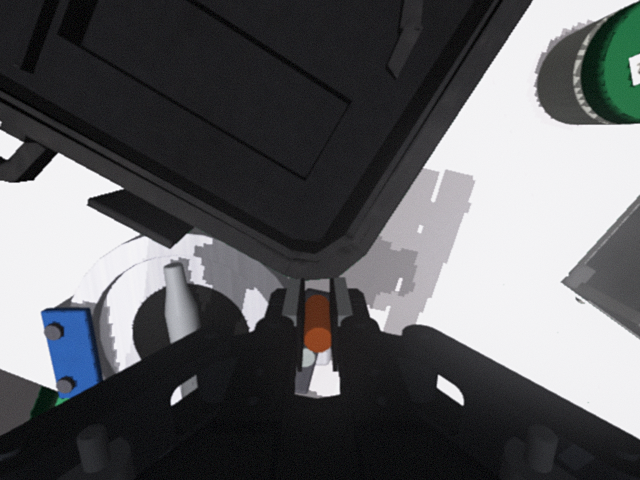

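Run:
```python
from h import *
im=capture('scene'); crop(im,220,200,380,320,5,'pics/s4.png')
im=capture('top'); crop(im,200,200,320,290,6,'pics/t4.png')
```

```text
(no output)
```

View pics/s4.png

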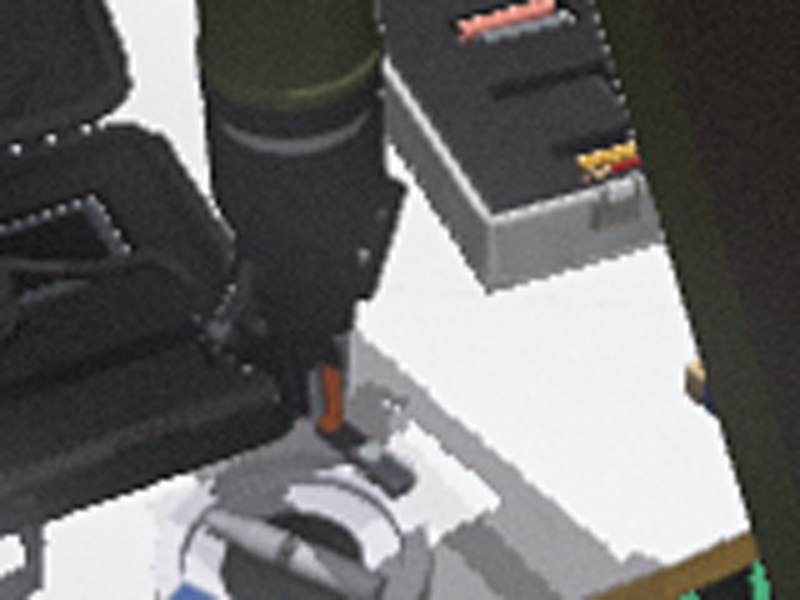

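View pics/t4.png

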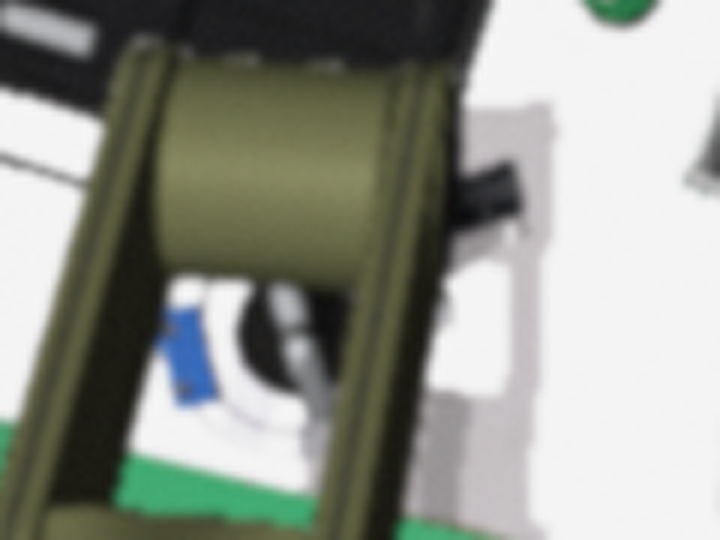

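```bash
python3 -m crank '[[0,0,0.25,0,0,0,225],[0.1,0,0.25,0,0,0,205],[0.1,0,0.25,0,0,0,200],[0.1,-0.8,0.25,0,0,0,200],[0.1,-2.2,0.25,0,0,0,200]]'
python3 -m crank '[[0.5,-0.5,0,0,0,0,200],[1,-1,0,0,0,0,200],[1,-1,0,0,0,0,200]]'
python3 - <<'E'
from h import *
print(tocell(state()['tcp_pos']),state()['wrist_force'])
c=get_calibration('wrist');im=capture('wrist'); cv2.imwrite('pics/w5.png',im[:,:,::-1])
import pickle; pickle.dump(c,open('w5.pkl','wb'))
E
```

```text
t: 4.9
tcp_pos: [0.5497, -0.0061, 0.0887]
tool_rot: [-1.573, -0.007, -2.914]
wrist_force: [1.0, -0.0, -0.6]
grip_width: 0.217
t: 5.2
tcp_pos: [0.5259, -0.0123, 0.1163]
tool_rot: [-1.571, -0.001, -2.915]
wrist_force: [0.1, 0.4, 0.5]
grip_width: 0.217
[-64.7   0.9 116.3] [0.12470156 0.39620634 0.46224656]
```

View pics/w5.png

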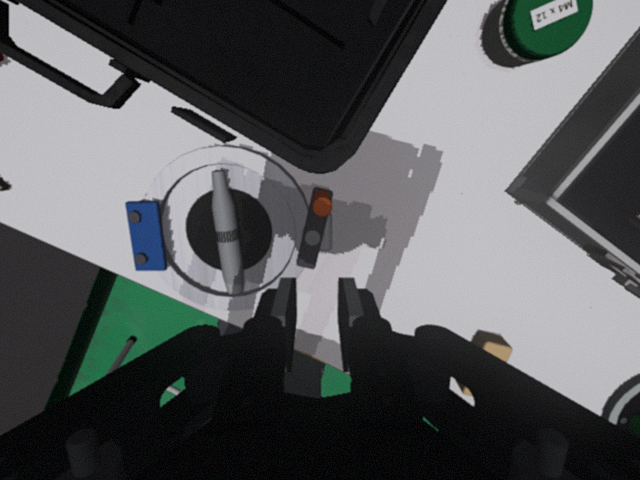

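Run:
```python
from h import *
import pickle; c=pickle.load(open('w5.pkl','rb'))
print('floor',tocell(cast('wrist',[229,230],.01,c)[0]),'pin',tocell(cast('wrist',[312,238],.028,c)[0]),'peg',tocell(cast('wrist',[322,206],.0585,c)[0]),'lip inner',tocell(cast('wrist',[[160,201],[166,269]],.027,c)[0]),tocell(cast('wrist',[166,269],.027,c)[0]))
n=cast('wrist',[308,265],.0265,c)[0]; p=cast('wrist',[312,238],.028,c)[0]
d=n-p; print('q from nose',np.arctan2(d[1],d[0])-Y)
# keeper's edges left edge: 
a=cast('wrist',[[298,264],[311,190]],.0265,c);d=a[0]-a[1];print(np.arctan2(d[1],d[0])-Y)
print('case', [tocell(x) for x in cast('wrist',[[325,172],[290,155],[355,155]],.05,c)])
```

```text
floor [ 0.7 -0.5 10. ] pin [-61.1   0.3  28. ] peg [-67.4 -28.1  58.5] lip inner [ 41.6 -25.1  27. ] [43.1 24.  27. ]
q from nose -4.852083948409742
-4.8869353887934786
case [array([-69.1, -47. ,  50. ]), array([-48.5, -56.8,  50. ]), array([-86.6, -56.9,  50. ])]
```

```bash
python3 -m crank '[[-0.4,0,0.7,0,0,0,255],[-0.84,0,1.3,0,0,0,255],[-0.84,1.5,1.3,0,0,0,255],[-0.84,3.1,1.3,0,0,0,255],[-0.84,3.1,1.3,0,0,0,255]]'
python3 -m crank '[[0,0,-0.3,0,0,0,255],[0,0,-0.5,0,0,0,255],[0,0,-0.65,0,0,0,255],[0,0,-0.65,0,0,0,255]]'
python3 - <<'E'
from h import *
print(tocell(state()['tcp_pos']),state()['wrist_force'])
E
```

```text
t: 5.75
tcp_pos: [0.5512, -0.0387, 0.0322]
tool_rot: [-1.576, -0.012, -2.915]
wrist_force: [-1.3, 0.3, -1.0]
grip_width: -0.001
t: 6.15
tcp_pos: [0.5539, -0.0228, 0.0395]
tool_rot: [-1.57, 0.003, -2.914]
wrist_force: [0.3, -0.5, -0.1]
grip_width: -0.0
[-81.2 -24.   39.5] [ 0.3279917  -0.47355211 -0.1070178 ]
```

No stop force yet; nudge further a little at a time.

```bash
python3 -m crank '[[0.05,0,-0.08,0,0,0,255],[0.05,0,-0.15,0,0,0,255],[0.05,0,-0.15,0,0,0,255]]'
python3 -m crank '[[0,0,-0.08,0,0,0,255],[0,0,-0.12,0,0,0,255],[0,0,-0.12,0,0,0,255]]'
python3 - <<'E'
from h import *
print(tocell(state()['tcp_pos']),state()['wrist_force'])
c=get_calibration('wrist');im=capture('wrist'); cv2.imwrite('pics/w6.png',im[:,:,::-1])
E
```

```text
t: 6.45
tcp_pos: [0.5526, -0.0216, 0.039]
tool_rot: [-1.567, 0.003, -2.914]
wrist_force: [1.3, -6.1, 2.2]
grip_width: 0.0
t: 6.75
tcp_pos: [0.5526, -0.0209, 0.0391]
tool_rot: [-1.564, 0.003, -2.913]
wrist_force: [1.3, -13.6, 1.7]
grip_width: 0.005
[-79.  -23.1  39.1] [  1.33432085 -13.62551819   1.66318087]
```

View pics/w6.png

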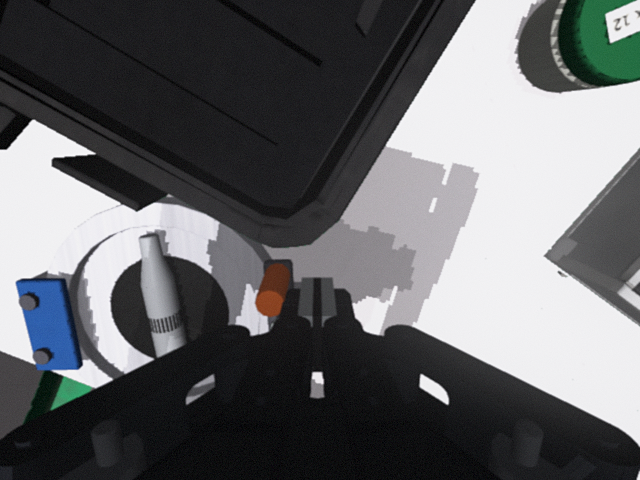

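```bash
python3 -m crank '[[0,0,0.3,0,0,0,255],[0,0,0.5,0,0,0,255],[0.1,-1.2,0.5,0,0,0,255],[0.4,-3,0.2,0,0,0,200],[0.9,-3.5,-1,0,0,0,135]]'
python3 -m crank '[[0,0,-1,0,0,0,135],[0,0,-1,0,0,0,135]]'
python3 - <<'E'
from h import *
import pickle; c=pickle.load(open('w5.pkl','rb'))
pen=cast('wrist',[[220,171],[234,292]],.020,c); print([tocell(p) for p in pen])
print(tocell(state()['tcp_pos']))
c=get_calibration('wrist');im=capture('wrist'); cv2.imwrite('pics/w7.png',im[:,:,::-1]);pickle.dump(c,open('w7.pkl','wb'))
E
```

```text
t: 7.3
tcp_pos: [0.5267, 0.0007, 0.1291]
tool_rot: [-1.568, 0.008, -2.917]
wrist_force: [1.1, -0.2, 0.3]
grip_width: 0.334
t: 7.5
tcp_pos: [0.5152, 0.0289, 0.126]
tool_rot: [-1.573, -0.0, -2.913]
wrist_force: [-0.3, -0.8, 0.2]
grip_width: 0.473
[array([  1.6, -44.6,  20. ]), array([-2.5, 44.9, 20. ])]
[-22.2   2.3 126. ]
```

View pics/w7.png

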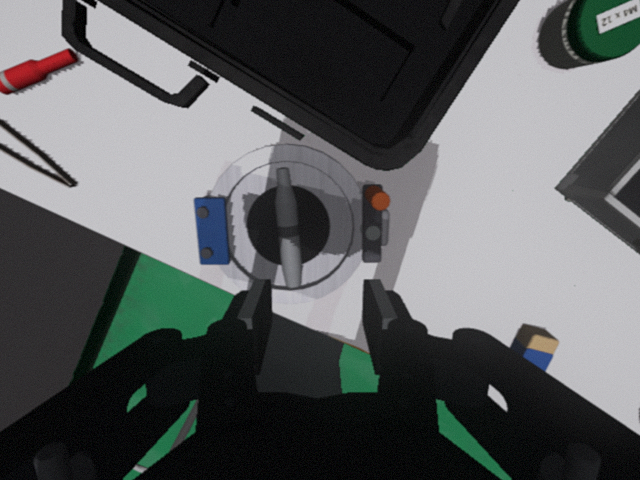

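```bash
python3 -m crank '[[-0.09,0.8,-0.88,0,-0.45,0,135],[-0.09,2.2,-0.88,0,-0.45,0,135],[-0.09,3.2,-0.88,0,-0.45,0,135],[-0.09,3.7,-0.88,0,-0.45,0,135],[-0.09,3.7,-0.88,0,-0.45,0,135]]'
python3 - <<'E'
from h import *
print(tocell(state()['tcp_pos']))
c=get_calibration('wrist');im=capture('wrist'); cv2.imwrite('pics/w8.png',im[:,:,::-1])
E
```

```text
t: 8.05
tcp_pos: [0.5124, 0.0478, 0.0304]
tool_rot: [-1.572, -0.005, -2.868]
wrist_force: [-0.8, -0.0, -0.4]
grip_width: 0.472
[-3.1  0.8 30.4]
```

View pics/w8.png

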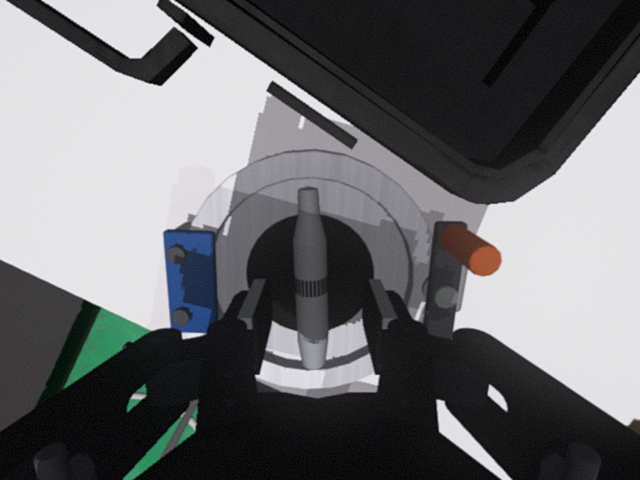

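```bash
python3 -m crank '[[0,0.4,-0.06,0,0,0,135],[0,0.64,-0.06,0,0,0,135],[0,0.64,-0.06,0,0,0,255],[0,0.64,-0.06,0,0,0,255],[0,0.64,-0.06,0,0,0,255]]' 25
python3 -m crank '[[0,0,0,0,0,0,255],[0,0,0,0,0,0,255]]' 
python3 -m crank '[[0,-0.6,0,0,0,0,255],[0,-1.8,0,0,0,0,255],[0,-3,0,0,0,0,255],[0,-3,0,0,0,0,255]]'
python3 - <<'E'
from h import *
print(tocell(state()['tcp_pos']))
print(rows([.463,-.09,.08]))
c=get_calibration('wrist');im=capture('wrist'); cv2.imwrite('pics/w9.png',im[:,:,::-1])
E
```

```text
t: 8.6
tcp_pos: [0.5142, 0.0498, 0.0172]
tool_rot: [-1.571, 0.001, -2.867]
wrist_force: [0.4, -0.0, -0.6]
grip_width: 0.171
t: 8.8
tcp_pos: [0.514, 0.0498, 0.0171]
tool_rot: [-1.571, 0.001, -2.868]
wrist_force: [0.4, -0.3, -0.1]
grip_width: 0.174
t: 9.2
tcp_pos: [0.517, 0.0499, 0.0955]
tool_rot: [-1.569, 0.008, -2.867]
wrist_force: [-0.1, 0.5, -0.8]
grip_width: 0.174
[-2.1 -4.2 95.5]
(array([3.6, 0.6, 4.8]), array([0., 0., 0.]))
```

View pics/w9.png

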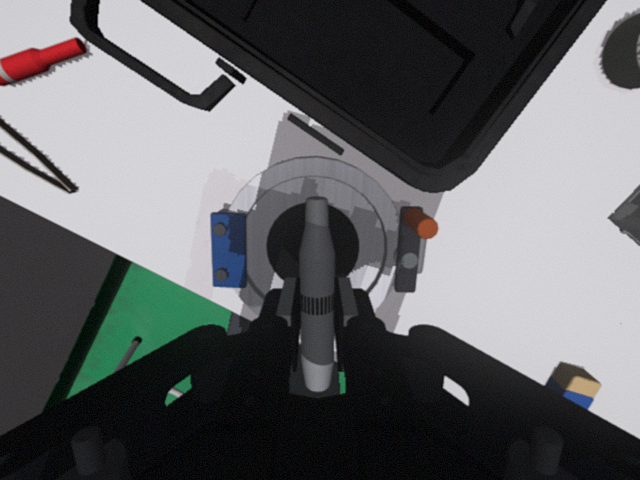

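```bash
python3 -m crank '[[1,0,1.3,0,0,0,255],[2,0,2.6,0,0,0,255],[3,0,3.9,0,0,0,255],[3.6,0.2,4.8,0,0,0,255],[3.6,0.6,4.8,0,0,0,255]]' 
python3 -m crank '[[0,1,0,0,0,0,255],[0,1.9,0,0,0,0,255],[0,2.5,0,0,0,0,255],[0,2.75,0,0,0,0,255],[0,2.75,0,0,0,0,255]]'
python3 - <<'E'
from h import *
print(state()['tcp_pos'],rows([.463,-.09,.0075]))
E
```

```text
t: 9.75
tcp_pos: [0.4583, -0.0925, 0.0761]
tool_rot: [-1.57, -0.001, -2.871]
wrist_force: [-0.2, 0.2, -0.4]
grip_width: 0.17
t: 10.25
tcp_pos: [0.4587, -0.089, 0.0069]
tool_rot: [-1.573, -0.002, -2.867]
wrist_force: [-0.0, -0.6, 0.7]
grip_width: 0.174
[ 0.45873918 -0.08904382  0.00685008] (array([-0.15, -0.03,  0.08]), array([0., 0., 0.]))
```

```bash
python3 -m crank '[[0,0,0,0,0,0,200],[0,0,0,0,0,0,170],[0,0,0,0,0,0,160],[0,-0.8,0,0,0,0,160],[0,-2.5,0,0,0,0,160]]' 
python3 -m crank '[[0,-1,0,0,0,0,160],[0,-2,0,0,0,0,100],[0,-3,0,0,0,0,60],[0,-3,0,0,0,0,60]]'
python3 - <<'E'
from h import *
print(state()['tcp_pos'])
# approach above disc: jaws at 13.8 deg or -166.2
for a in (13.8,-166.2): print(rows([.4285,-.347,.15],toolR(np.radians(a))),state()['joint_pos'][[0,5]])
c=get_calibration('wrist');im=capture('wrist'); cv2.imwrite('pics/w10.png',im[:,:,::-1])
E
```

```text
t: 10.75
tcp_pos: [0.4571, -0.0893, 0.069]
tool_rot: [-1.575, -0.006, -2.868]
wrist_force: [0.0, 0.5, -0.8]
grip_width: 0.373
t: 11.15
tcp_pos: [0.4622, -0.0907, 0.149]
tool_rot: [-1.567, 0.007, -2.868]
wrist_force: [1.1, -0.6, -0.6]
grip_width: 0.763
[ 0.46222651 -0.09072472  0.14904309]
(array([ 4.07, -0.03,  9.5 ]), array([ -0.08, -14.68,  -0.02])) [-0.2835793   1.01320471]
(array([ 4.07, -0.03,  9.5 ]), array([ 0.02, 15.32, -0.08])) [-0.2835793   1.01320471]
```

View pics/w10.png

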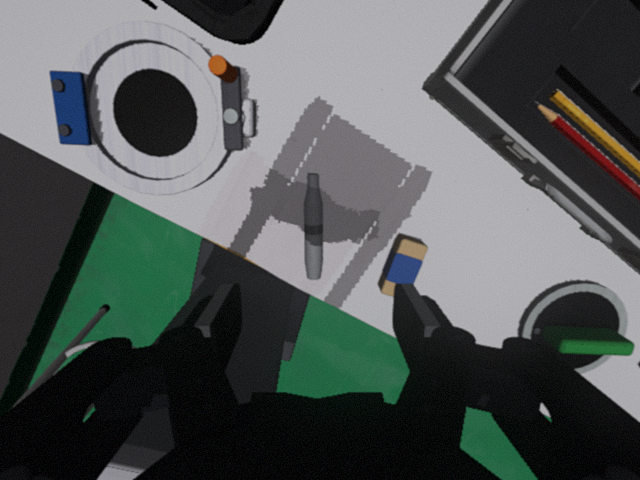

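```bash
python3 -m crank '[[0.8,0,1.9,0,-1.4,0,135],[1.6,0,3.8,0,-2.8,0,135],[2.4,0,5.7,0,-4.2,0,135],[3.2,0,7.6,0,-5.6,0,135],[4.1,0,9.5,0,-7,0,135]]' 60
python3 -m crank '[[0,0,0,0,-1.4,0,135],[0,0,0,0,-2.8,0,135],[0,0,0,0,-4.2,0,135],[0,0,0,0,-5.6,0,135],[0,0,0,0,-7,0,135]]'
python3 - <<'E'
from h import *
print(rows([.4285,-.347,.13],toolR(np.radians(13.8))))
E
```

```text
t: 11.7
tcp_pos: [0.4295, -0.3147, 0.1442]
tool_rot: [-1.573, 0.001, -2.187]
wrist_force: [1.8, -0.4, -0.0]
grip_width: 0.472
t: 12.2
tcp_pos: [0.4296, -0.3131, 0.1439]
tool_rot: [-1.573, 0.002, -1.455]
wrist_force: [-0.6, 0.4, -0.5]
grip_width: 0.471
(array([ 1.34,  0.55, -0.2 ]), array([ 0.02, -1.19, -0.02]))
```

```bash
python3 -m crank '[[1.3,0.5,-0.1,0,-1.2,0,135],[1.34,0.5,-0.1,0,-1.2,0,135],[1.34,0.5,-0.1,0,-1.2,0,135]]'
python3 - <<'E'
from h import *
print(rows([.4285,-.347,.06],toolR(np.radians(13.8))))
c=get_calibration('wrist');im=capture('wrist'); cv2.imwrite('pics/w11.png',im[:,:,::-1])
print(proj('wrist',[[.4285,-.347,.036]],c))
E
```

```text
t: 12.5
tcp_pos: [0.4309, -0.347, 0.1314]
tool_rot: [-1.572, 0.003, -1.337]
wrist_force: [-0.6, 0.0, 0.2]
grip_width: 0.473
(array([-0.01,  2.86, -0.09]), array([ 0.02, -0.07, -0.03]))
[[315.13770164 237.71780506]]
```

View pics/w11.png

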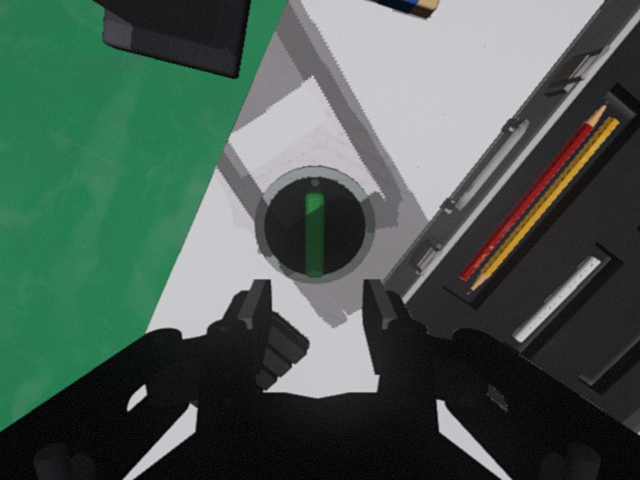

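```bash
python3 -m crank '[[0,1.5,-0.08,0,0,0,135],[0,3,-0.08,0,0,0,135],[0,4,-0.08,0,0,0,135],[0,4.4,-0.08,0,0,0,135],[0,4.4,-0.08,0,0,0,135]]'
python3 - <<'E'
from h import *
print(state()['tcp_pos'],rows([.4285,-.347,.011],toolR(np.radians(13.8))))
c=get_calibration('wrist');im=capture('wrist'); cv2.imwrite('pics/w12.png',im[:,:,::-1])
E
```

```text
t: 13.05
tcp_pos: [0.4289, -0.3462, 0.0218]
tool_rot: [-1.573, 0.003, -1.335]
wrist_force: [1.0, 0.2, 0.8]
grip_width: 0.468
[ 0.42886562 -0.34624446  0.02180871] (array([ 0.03,  0.43, -0.02]), array([ 0.02, -0.04, -0.03]))
```

View pics/w12.png

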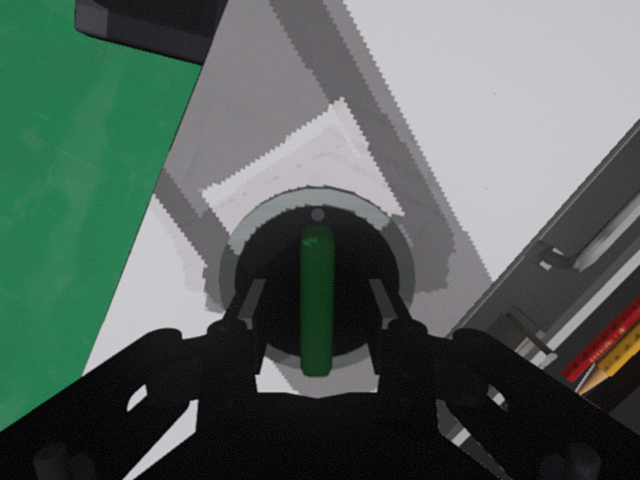

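```bash
python3 -m crank '[[0,0.2,0,0,0,0,135],[0,0.37,0,0,0,0,135],[0,0.37,0,0,0,0,255],[0,0.37,0,0,0,0,255],[0,0.37,0,0,0,0,255]]' 60
python3 -m crank '[[0,0,0,0,0,0,255],[0,0,0,0,0,0,255]]' 60
python3 - <<'E'
from h import *
print(state()['tcp_pos'],rows([.4285,-.347,.011],toolR(np.radians(13.8))))
E
```

```text
t: 13.6
tcp_pos: [0.4301, -0.3481, 0.0145]
tool_rot: [-1.57, -0.001, -1.335]
wrist_force: [-0.9, 1.2, 2.7]
grip_width: 0.151
t: 13.8
tcp_pos: [0.4302, -0.3481, 0.0145]
tool_rot: [-1.57, -0.001, -1.335]
wrist_force: [-1.2, 0.9, 5.6]
grip_width: 0.154
[ 0.43015232 -0.34805817  0.01446365] (array([-0.06,  0.14, -0.05]), array([-0.01, -0.04,  0.01]))
```

```bash
cat >> h.py <<'E'
def ins(xb,zb,th,wt=14.5,yo=1.6):
    t=np.radians(th); cx=xb-48*np.cos(t); cz=zb+48*np.sin(t)
    R=Ro.from_rotvec(ey*t)*RC
    return rows(cell(cx+wt*np.sin(t),yo,10+cz+wt*np.cos(t)),R)
E
python3 -m crank '[[0,-0.6,0,0,0,0,255],[0,-1.6,0,0,0,0,255],[0,-3.2,0,0,0,0,255],[0,-4.8,0,0,0,0,255],[0,-5.6,0,0,0,0,255]]'
python3 - <<'E'
from h import *
print(state()['tcp_pos'],rows(cell(-20,1.6,150),RC), state()['joint_pos'])
c=get_calibration('wrist');im=capture('wrist'); cv2.imwrite('pics/w13.png',im[:,:,::-1])
E
```

```text
t: 14.3
tcp_pos: [0.4309, -0.3487, 0.1569]
tool_rot: [-1.568, -0.004, -1.335]
wrist_force: [0.9, -0.5, -0.8]
grip_width: 0.151
[ 0.43089373 -0.34872966  0.15687892] (array([-13.98,   0.24,   6.84]), array([-5.000e-02,  1.512e+01,  1.000e-02])) [-7.56602158e-01  3.43693933e-01  1.65676485e+00  6.85355949e-06
  1.13675096e+00 -9.92829089e-01]
```

View pics/w13.png

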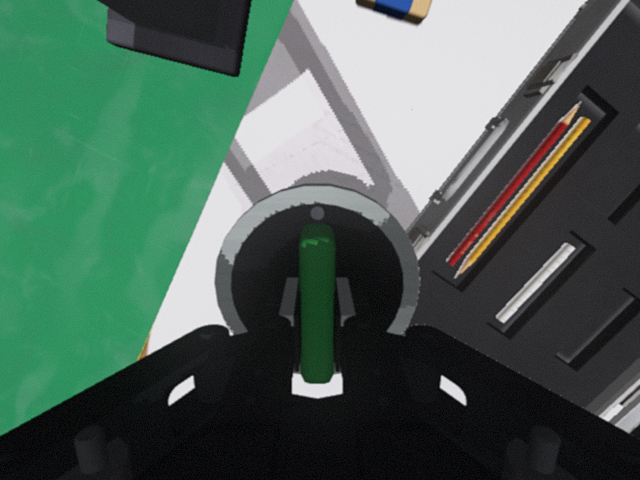

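```bash
python3 - <<'E'
from h import *
# tool-frame offset of disc centre from picture w13 (arm still at that pose)
c=get_calibration('wrist'); s=state(); R0=Ro.from_euler('xyz',s['tool_rot'])
def tl(px,z): return R0.inv().apply(cast('wrist',px,z,c)[0]-s['tcp_pos'])*1000
zb=s['tcp_pos'][2]-.0145
print('edge top->48?',tl([318,184],zb+.008), tl([318,184],zb),'bar end 32?',tl([318,225],zb+.036),'sides',tl([215,275],zb+.004),tl([421,275],zb+.004))
E
python3 -m crank '[[-1.2,0,0.6,0,1.4,0,255],[-2.4,0,1.2,0,2.8,0,255],[-3.8,0,1.8,0,4.2,0,255],[-5.2,0,2.4,0,5.6,0,255],[-6.5,0,3,0,7,0,255]]'
python3 - <<'E'
from h import *
print(state()['tcp_pos'],rows(cell(-20,1.6,150),RC))
E
```

```text
edge top->48? [-49.67685139   6.142905    -0.50488938] [-48.66930142  14.15052703  -0.47640336] bar end 32? [-38.49257375 -21.77859365  -0.59262233] sides [ -6.24882348  10.22787693 -49.18608531] [-6.04581136 10.68149312 48.42325822]
t: 14.85
tcp_pos: [0.4638, -0.1703, 0.1526]
tool_rot: [-1.573, 0.0, -2.074]
wrist_force: [0.2, -0.4, -1.5]
grip_width: 0.148
[ 0.46375208 -0.17028354  0.15262312] (array([-8.05,  0.11, -2.08]), array([0.02, 8.06, 0.01]))
```

```bash
python3 -m crank '[[-1.6,0,-0.4,0,1.4,0,255],[-3.2,0,-0.8,0,2.8,0,255],[-4.8,0,-1.2,0,4.2,0,255],[-6.4,0,-1.6,0,5.6,0,255],[-8,0,-2.1,0,7,0,255]]'
python3 - <<'E'
from h import *
print(state()['tcp_pos'],tocell(state()['tcp_pos']),rows(cell(-20,1.6,150),RC),ins(36,80,14))
E
```

```text
t: 15.35
tcp_pos: [0.513, 0.0266, 0.1527]
tool_rot: [-1.571, -0.001, -2.767]
wrist_force: [0.5, -0.4, -1.0]
grip_width: 0.149
[0.51303426 0.02657441 0.15272884] [-23.9   4.9 152.7] (array([-0.15,  0.11, -0.14]), array([0.  , 1.45, 0.01])) (array([-0.23,  1.48, -0.65]), array([ 2.33,  1.44, -0.16]))
```

```bash
python3 -m crank '[[-0.08,0.5,-0.2,0.8,0.5,-0.05,255],[-0.16,1,-0.4,1.6,1,-0.1,255],[-0.23,1.48,-0.65,2.33,1.44,-0.16,255],[-0.23,1.48,-0.65,2.33,1.44,-0.16,255],[-0.23,1.48,-0.65,2.33,1.44,-0.16,255]]'
python3 - <<'E'
from h import *
print(tocell(state()['tcp_pos']),ins(36,80,14),ins(36,15,14))
im=capture('scene'); crop(im,200,200,360,350,4,'pics/s14.png')
im=capture('wrist'); cv2.imwrite('pics/w14.png',im[:,:,::-1])
E
```

```text
t: 15.85
tcp_pos: [0.5117, 0.0428, 0.1158]
tool_rot: [-1.328, -0.001, -2.909]
wrist_force: [0.2, -0.8, -1.6]
grip_width: 0.153
[ -7.8   2.6 115.8] (array([-0.04, -0.  , -0.03]), array([ 0.01,  0.09, -0.01])) (array([-0.04,  2.52, -0.66]), array([ 0.01,  0.09, -0.01]))
```

View pics/s14.png

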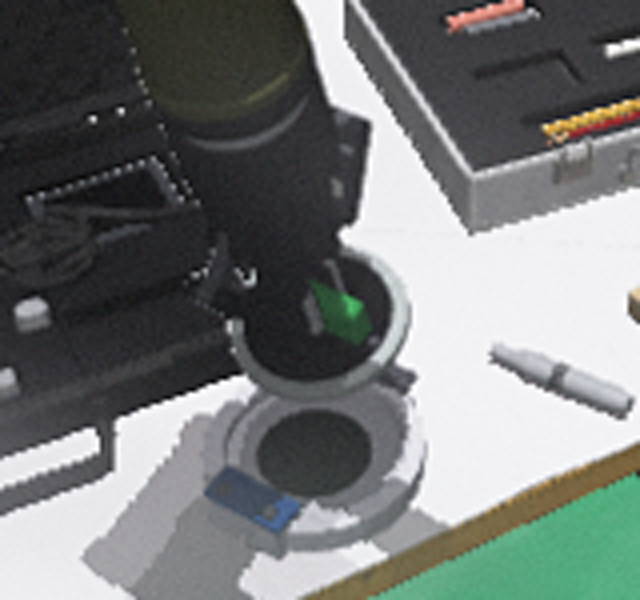

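View pics/w14.png

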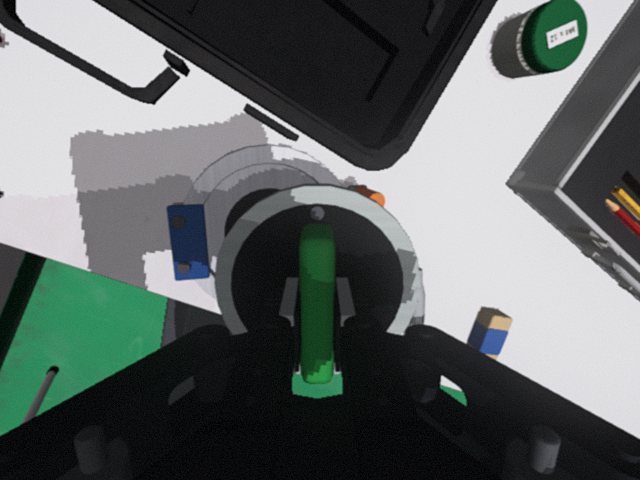

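```bash
python3 -m crank '[[-0.02,0.8,-0.2,0,0.05,0,255],[-0.04,1.6,-0.4,0,0.09,0,255],[-0.04,2.3,-0.6,0,0.09,0,255],[-0.04,2.5,-0.66,0,0.09,0,255],[-0.04,2.5,-0.66,0,0.09,0,255]]'
python3 - <<'E'
from h import *
print(tocell(state()['tcp_pos']),state()['wrist_force'],ins(36,15,14),ins(38,3,14))
im=capture('scene'); crop(im,200,200,360,350,4,'pics/s15.png')
im=capture('wrist'); cv2.imwrite('pics/w15.png',im[:,:,::-1])
E
```

```text
t: 16.45
tcp_pos: [0.5135, 0.0423, 0.052]
tool_rot: [-1.327, 0.003, -2.923]
wrist_force: [-0.7, 0.1, -0.9]
grip_width: 0.147
[-8.7  1.  52. ] [-0.72382447  0.06310783 -0.85013675] (array([ 0.03,  0.04, -0.08]), array([ 0.  , -0.05, -0.02])) (array([ 0.03,  0.48, -0.27]), array([ 0.  , -0.05, -0.02]))
```

View pics/s15.png

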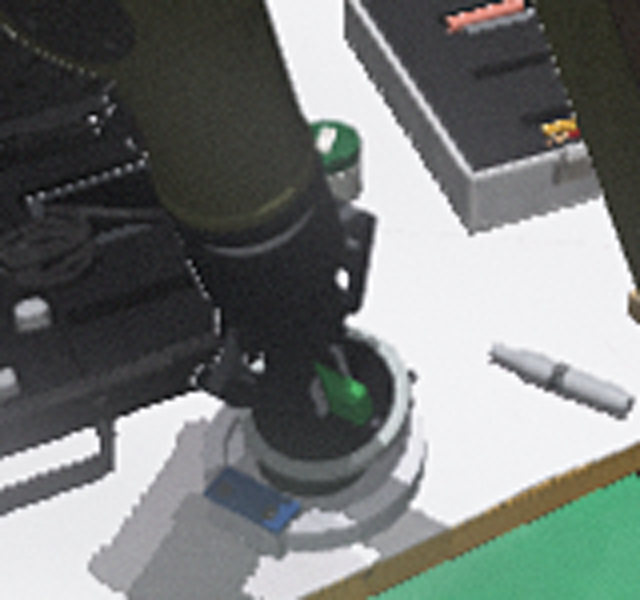

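View pics/w15.png

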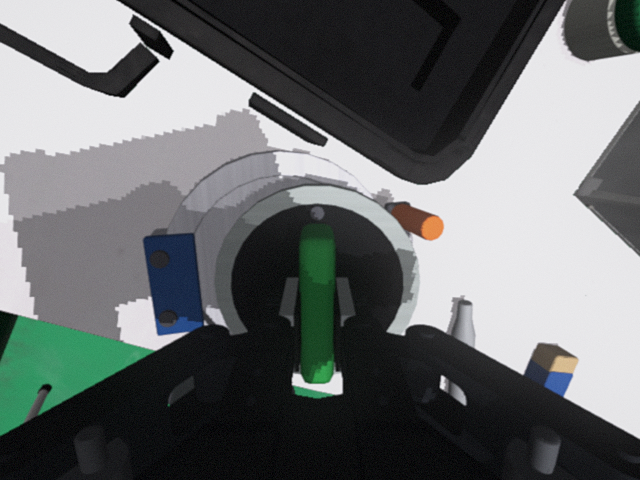

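```bash
python3 -m crank '[[0.02,0.25,-0.14,0,-0.05,0,255],[0.03,0.47,-0.27,0,-0.05,0,255],[0.03,0.47,-0.27,0,-0.05,0,255],[0.03,0.47,-0.27,0,-0.05,0,255]]'
python3 - <<'E'
from h import *
print(tocell(state()['tcp_pos']),state()['wrist_force'],ins(38,3,14),ins(38,1,14), ins(46,1.5,14))
E
```

```text
t: 16.95
tcp_pos: [0.5118, 0.047, 0.039]
tool_rot: [-1.326, 0.002, -2.915]
wrist_force: [0.4, 0.5, -1.8]
grip_width: 0.15
[-3.8  1.6 39. ] [ 0.40164133  0.45236003 -1.75772788] (array([0.  , 0.02, 0.05]), array([ 0.  ,  0.02, -0.03])) (array([0.  , 0.1 , 0.03]), array([ 0.  ,  0.02, -0.03])) (array([ 0.  ,  0.01, -0.28]), array([ 0.  ,  0.02, -0.03]))
```

```bash
python3 -m crank '[[0,0.08,-0.02,0,0,0,255],[0,0.12,-0.03,0,0,0,255],[0,0.12,-0.03,0,0,0,255]]'; python3 -m crank '[[0,0.06,-0.015,0,0,0,255],[0,0.06,-0.015,0,0,0,255],[0,0.06,-0.015,0,0,0,255]]'
python3 - <<'E'
from h import *
print(tocell(state()['tcp_pos']),state()['wrist_force'],ins(38,1,14), ins(46,1,14))
E
```

```text
t: 17.25
tcp_pos: [0.512, 0.0468, 0.0359]
tool_rot: [-1.326, 0.003, -2.916]
wrist_force: [0.2, 0.8, -1.1]
grip_width: 0.15
t: 17.55
tcp_pos: [0.5122, 0.0467, 0.0351]
tool_rot: [-1.326, 0.003, -2.916]
wrist_force: [-1.3, 0.4, 4.4]
grip_width: 0.149
[-4.1  1.3 35.1] [-1.3124776   0.35681697  4.38694744] (array([ 0.01, -0.05,  0.05]), array([-0.  ,  0.01, -0.04])) (array([ 0.01, -0.13, -0.26]), array([-0.  ,  0.01, -0.04]))
```

```bash
python3 -m crank '[[0,-0.07,0.02,0,0,0,255],[0,-0.1,-0.1,0,0,0,255],[0,-0.12,-0.2,0,0,0,255],[0,-0.14,-0.28,0,0,0,255],[0,-0.14,-0.28,0,0,0,255]]'
python3 - <<'E'
from h import *
print(tocell(state()['tcp_pos']),state()['wrist_force'],ins(46,1,14), ins(47,.7,8))
im=capture('scene'); crop(im,200,200,360,350,4,'pics/s16.png')
im=capture('wrist'); cv2.imwrite('pics/w16.png',im[:,:,::-1])
E
```

```text
t: 18.05
tcp_pos: [0.5102, 0.0546, 0.036]
tool_rot: [-1.327, 0.002, -2.916]
wrist_force: [-0.3, -0.1, -0.9]
grip_width: 0.146
[ 4.1  1.5 36. ] [-0.25295875 -0.07903771 -0.87492618] (array([ 0.01, -0.02,  0.05]), array([ 0.  ,  0.02, -0.03])) (array([0.01, 0.19, 0.06]), array([-1.  ,  0.02, -0.03]))
```

View pics/w16.png

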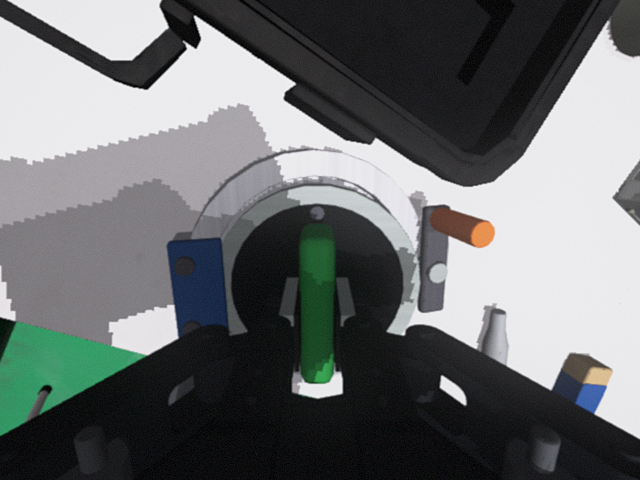

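View pics/s16.png

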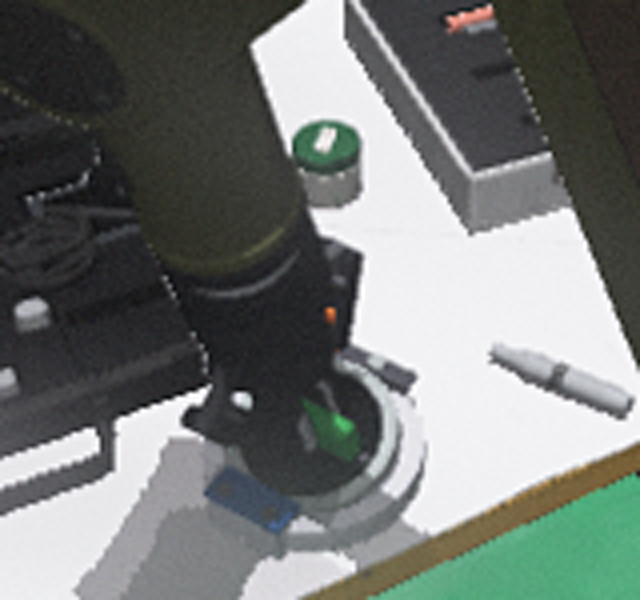

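```bash
python3 -m crank '[[0,0.06,0.02,-0.3,0,0,255],[0,0.13,0.04,-0.66,0,0,255],[0,0.2,0.06,-1,0.02,-0.02,255],[0,0.2,0.06,-1,0.02,-0.02,255],[0,0.2,0.06,-1,0.02,-0.02,255]]'
python3 - <<'E'
from h import *
print(tocell(state()['tcp_pos']),state()['wrist_force'],ins(47,.7,8), ins(47.6,.5,4))
E
```

```text
t: 18.65
tcp_pos: [0.5109, 0.0513, 0.0317]
tool_rot: [-1.43, 0.001, -2.919]
wrist_force: [0.1, -0.4, -2.1]
grip_width: 0.15
[ 0.6  1.5 31.7] [ 0.13511724 -0.4145494  -2.07176046] (array([ 0.01, -0.01, -0.03]), array([-0.01, -0.01, -0.01])) (array([ 0.01,  0.13, -0.02]), array([-0.67, -0.01, -0.01]))
```

```bash
python3 -m crank '[[0,0.06,-0.01,-0.3,0,0,255],[0,0.13,-0.02,-0.67,0,0,255],[0,0.13,-0.02,-0.67,0,0,255],[0,0.13,-0.02,-0.67,0,0,255]]'
python3 - <<'E'
from h import *
print(tocell(state()['tcp_pos']),state()['wrist_force'],ins(47.6,.5,4), ins(47.8,.3,0))
E
```

```text
t: 19.05
tcp_pos: [0.5108, 0.0516, 0.0284]
tool_rot: [-1.5, 0.001, -2.919]
wrist_force: [-0.3, 0.1, -1.4]
grip_width: 0.151
[ 1.   1.5 28.4] [-0.25364708  0.12746384 -1.40226674] (array([0.  , 0.  , 0.01]), array([-0.01, -0.01, -0.01])) (array([0.  , 0.15, 0.04]), array([-0.67, -0.01, -0.01]))
```

```bash
python3 -m crank '[[0,0.07,0.02,-0.33,0,0,255],[0,0.15,0.04,-0.67,0,0,255],[0,0.15,0.04,-0.67,0,0,255],[0,0.15,0.04,-0.67,0,0,255]]'
python3 - <<'E'
from h import *
print(tocell(state()['tcp_pos']),state()['wrist_force'],ins(47.8,0,0))
im=capture('wrist'); cv2.imwrite('pics/w17.png',im[:,:,::-1])
E
```

```text
t: 19.45
tcp_pos: [0.5111, 0.0505, 0.0248]
tool_rot: [-1.57, 0.001, -2.919]
wrist_force: [0.8, -0.9, -1.6]
grip_width: 0.146
[-0.2  1.5 24.8] [ 0.76626939 -0.91493386 -1.63458474] (array([0.  , 0.01, 0.  ]), array([-0.  , -0.  , -0.01]))
```

View pics/w17.png

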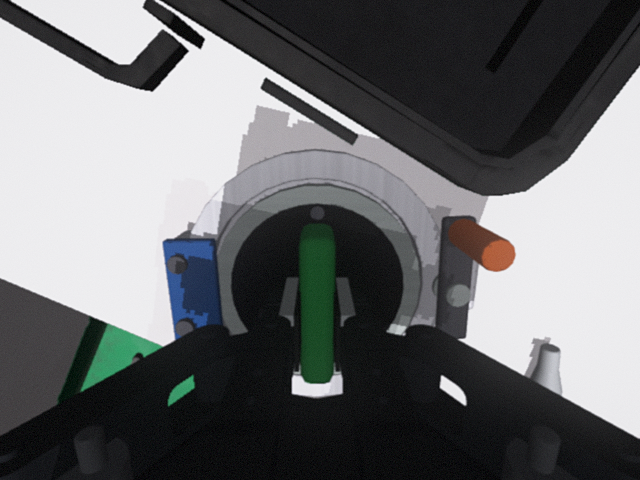

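```bash
python3 -m crank '[[0,0.04,0,0,0,0,255],[0,0.04,0,0,0,0,255],[0,0.04,0,0,0,0,255]]'; python3 -m crank '[[0,0,0,0,0,0,210],[0,0,0,0,0,0,180],[0,0,0,0,0,0,165],[0,-0.4,0,0,0,0,160],[0,-1.5,0,0,0,0,160]]';  python3 -m crank '[[0,-1.5,0.5,0,0,0,160],[0,-2.5,1.2,0,0,0,160],[0,-2.5,1.2,0,0,0,160]]'
python3 - <<'E'
from h import *
print(tocell(state()['tcp_pos']))
c=get_calibration('wrist');im=capture('wrist'); cv2.imwrite('pics/w18.png',im[:,:,::-1])
import pickle; pickle.dump(c,open('w18.pkl','wb'))
crop(im,150,100,450,325,2.66,'pics/w18c.png')
im=capture('scene'); crop(im,200,200,360,350,4,'pics/s18.png')
E
```

```text
t: 19.8
tcp_pos: [0.5112, 0.0508, 0.0245]
tool_rot: [-1.571, 0.001, -2.918]
wrist_force: [-1.9, 0.1, 5.2]
grip_width: 0.147
t: 20.3
tcp_pos: [0.5091, 0.0504, 0.06]
tool_rot: [-1.573, -0.004, -2.919]
wrist_force: [0.2, -0.5, 0.6]
grip_width: 0.37
t: 20.6
tcp_pos: [0.5216, 0.0196, 0.1282]
tool_rot: [-1.568, 0.01, -2.92]
wrist_force: [1.6, -0.5, -0.0]
grip_width: 0.373
[-32.6  -2.  128.2]
```

View pics/w18.png

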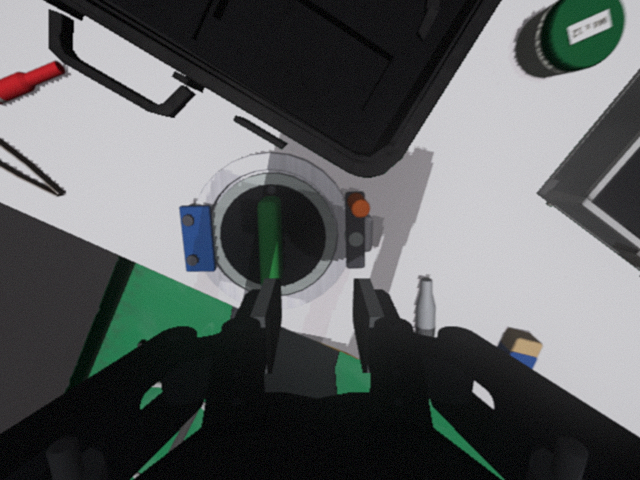

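View pics/s18.png

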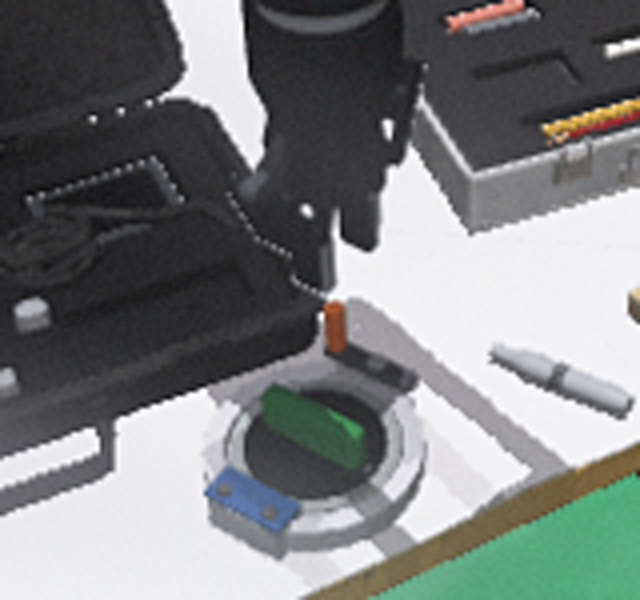

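Run:
```python
from h import *
import pickle; c=pickle.load(open('w18.pkl','rb'))
print('disc top centre', tocell(cast('wrist',[273,238],.018,c)[0]),'peg',tocell(cast('wrist',[361,208],.0585,c)[0]))
print(rows(cell(-36,-22,90),RC))
```

```text
disc top centre [ 0.6  2.4 18. ] peg [-60.1 -28.1  58.5]
(array([-0.93,  1.39,  0.22]), array([ 0.  , -0.01, -0.03]))
```

```bash
python3 -m crank '[[-0.4,0.3,0.1,0,0,0,255],[-0.85,1.2,0.22,0,0,0,255],[-0.9,1.3,0.22,0,0,0,255],[-0.9,1.3,0.22,0,0,0,255],[-0.9,1.3,0.22,0,0,0,255]]'
python3 - <<'E'
from h import *
print(tocell(state()['tcp_pos']),rows(cell(-36,-22,37),RC))
im=capture('wrist'); cv2.imwrite('pics/w19.png',im[:,:,::-1])
E
```

```text
t: 21.2
tcp_pos: [0.5401, 0.0211, 0.0906]
tool_rot: [-1.572, -0.001, -2.918]
wrist_force: [-0.7, -0.4, 0.4]
grip_width: -0.0
[-35.3 -20.3  90.6] (array([-0.07,  2.14,  0.03]), array([0.01, 0.  , 0.01]))
```

View pics/w19.png

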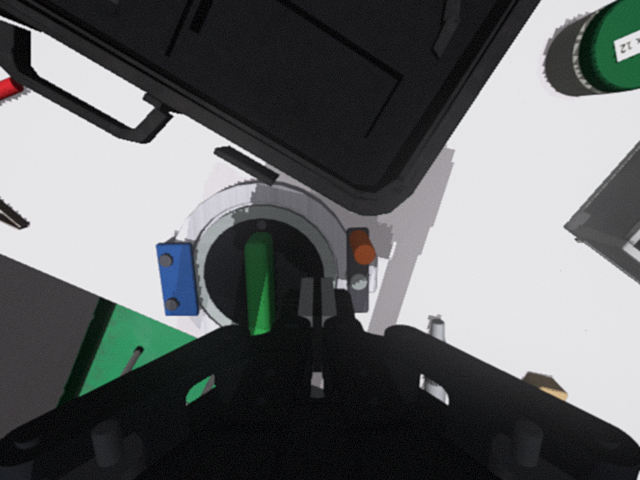

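```bash
python3 -m crank '[[-0.05,0.8,0,0,0,0,255],[-0.05,1.7,0.02,0,0,0,255],[-0.05,2.1,0.02,0,0,0,255],[-0.05,2.1,0.02,0,0,0,255]]' ; python3 -m crank '[[0,0,0.3,0,0,0,255],[0.05,0,0.6,0,0,0,255],[0.1,0,0.85,0,0,0,255],[0.15,0,1.05,0,0,0,255],[0.2,0,1.25,0,0,0,255]]'
python3 - <<'E'
from h import *
print(tocell(state()['tcp_pos']))
im=capture('wrist'); cv2.imwrite('pics/w20.png',im[:,:,::-1])
E
```

```text
t: 21.65
tcp_pos: [0.541, 0.0207, 0.0379]
tool_rot: [-1.572, -0.002, -2.918]
wrist_force: [0.2, -0.4, -0.6]
grip_width: -0.003
t: 22.15
tcp_pos: [0.5421, -0.0107, 0.0389]
tool_rot: [-1.574, -0.002, -2.92]
wrist_force: [-7.0, 7.5, 5.4]
grip_width: -0.004
[-66.7 -15.2  38.9]
```

View pics/w20.png

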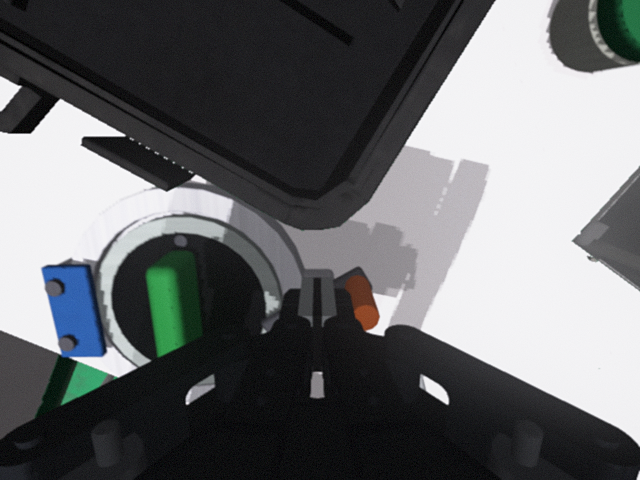

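```bash
python3 -m crank '[[0,0,-0.2,0,0,0,255],[0,-1,-0.2,0,0,0,255],[0,-2.4,0,0,0,0,255],[0.6,-2.4,0,0,0,0,255],[0.6,-2.4,0,0,0,0,255]]'
python3 - <<'E'
from h import *
c=get_calibration('wrist')
im=capture('wrist'); cv2.imwrite('pics/w21.png',im[:,:,::-1])
import pickle; pickle.dump(c,open('w21.pkl','wb'))
h=cv2.cvtColor(im,cv2.COLOR_RGB2HSV); m=cv2.inRange(h,(5,150,60),(16,255,255));m[:, :250]=0;m[:,450:]=0;m[330:]=0
n,l,s,cc=cv2.connectedComponentsWithStats(m);print(s[1:],cc[1:])
print(tocell(state()['tcp_pos']),state()['wrist_force'],rows(cell(-88,-40,90),RC))
E
```

```text
t: 22.7
tcp_pos: [0.5293, -0.0148, 0.0999]
tool_rot: [-1.57, 0.003, -2.919]
wrist_force: [0.1, 0.3, -0.0]
grip_width: -0.001
[[343 223   1   1   1]
 [345 224   1   1   1]
 [345 227   2   1   2]
 [349 226   1   2   2]
 [351 226   3   2   4]
 [339 228   1   1   1]
 [341 228   3   2   3]
 [346 229   1   1   1]
 [343 231   1   1   1]
 [345 231   1   1   1]
 [349 231   1   1   1]
 [354 230   1   1   1]
 [340 232   1   1   1]
 [340 233  20  20 286]] [[343.         223.        ]
 [345.         224.        ]
 [345.5        227.        ]
 [349.         226.5       ]
 [351.75       226.75      ]
 [339.         228.        ]
 [342.         228.66666667]
 [346.         229.        ]
 [343.         231.        ]
 [345.         231.        ]
 [349.         231.        ]
 [354.         230.        ]
 [340.         232.        ]
 [349.52447552 242.61188811]]
[-67.7  -2.1  99.2] [ 1.32230947  0.25674516 -0.04210332] (array([-1.52,  0.37,  0.81]), array([ 0.  , -0.01, -0.02]))
```

View pics/w21.png

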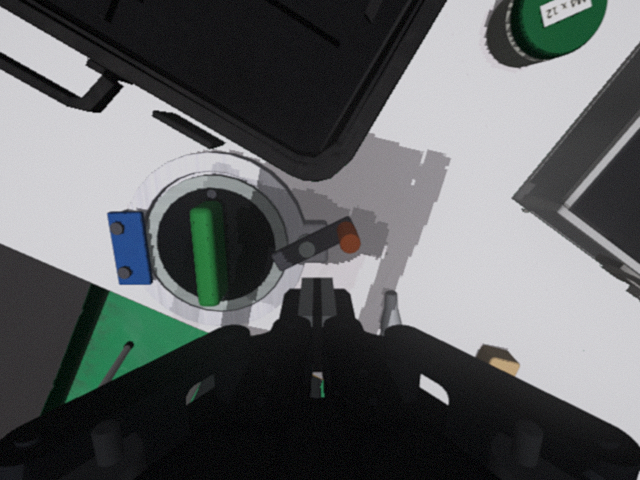

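```bash
python3 -m crank '[[-0.5,0,0.4,0,0,0,255],[-1.1,0,0.8,0,0,0,255],[-1.4,0.3,0.85,0,0,0,255],[-1.4,0.4,0.85,0,0,0,255],[-1.4,0.4,0.85,0,0,0,255]]'
python3 - <<'E'
from h import *
import pickle
print('peg',tocell(cast('wrist',[349.5,242.6],.0585,pickle.load(open('w21.pkl','rb')))[0]))
im=capture('wrist'); cv2.imwrite('pics/w22.png',im[:,:,::-1])
print(tocell(state()['tcp_pos']),state()['wrist_force'],rows(cell(-88,-37,38),RC))
E
```

```text
t: 23.25
tcp_pos: [0.567, -0.0268, 0.0871]
tool_rot: [-1.573, -0.003, -2.918]
wrist_force: [0.1, -0.5, 0.1]
grip_width: -0.004
peg [-85.8 -13.4  58.5]
[-87.9 -35.8  87.5] [ 0.53174931  1.09555554 -0.3167943 ] (array([-0.05,  1.98,  0.01]), array([0.02, 0.  , 0.02]))
```

View pics/w22.png

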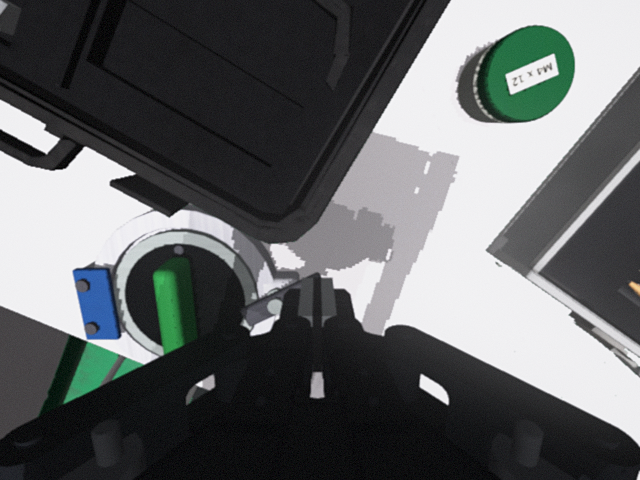

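```bash
python3 -m crank '[[-0.05,0.8,0,0,0,0,255],[-0.05,1.6,0.02,0,0,0,255],[-0.05,1.95,0.02,0,0,0,255],[-0.05,1.95,0.02,0,0,0,255]]' ; python3 -m crank '[[0.25,0,0,0,0,0,255],[0.5,0,0.03,0,0,0,255],[0.7,0,0.05,0,0,0,255],[0.8,0,0.05,0,0,0,255],[0.8,0,0.05,0,0,0,255]]'
python3 - <<'E'
from h import *
print(tocell(state()['tcp_pos']))
E
```

```text
t: 23.7
tcp_pos: [0.568, -0.0271, 0.0387]
tool_rot: [-1.573, -0.002, -2.918]
wrist_force: [0.0, 0.2, 0.7]
grip_width: 0.001
t: 24.2
tcp_pos: [0.5504, -0.0333, 0.0406]
tool_rot: [-1.571, 0.002, -2.919]
wrist_force: [0.8, -0.6, 1.0]
grip_width: -0.0
[-90.6 -18.3  40.6]
```

```bash
python3 -m crank '[[0.1,0,0,0,0,0,255],[0.18,0,0,0,0,0,255],[0.18,0,0,0,0,0,255]]'; python3 -m crank '[[0.1,0,0,0,0,0,255],[0.15,0,0,0,0,0,255],[0.15,0,0,0,0,0,255]]'
python3 - <<'E'
from h import *
print(tocell(state()['tcp_pos']))
E
```

```text
t: 24.5
tcp_pos: [0.5501, -0.0335, 0.0407]
tool_rot: [-1.571, 0.009, -2.919]
wrist_force: [6.9, 3.8, -2.0]
grip_width: -0.002
t: 24.8
tcp_pos: [0.5498, -0.0336, 0.041]
tool_rot: [-1.571, 0.015, -2.92]
wrist_force: [11.5, 5.8, -6.4]
grip_width: -0.001
[-90.8 -17.6  41. ]
```

```bash
python3 -m crank '[[-0.5,0,0,0,0,0,255],[-0.7,0,0,0,0,0,255],[-0.7,-1.5,0,0,0,0,255],[-0.5,-3.2,0.2,0,0,0,255],[0.2,-5,0.2,0,0,0,255]]'; python3 -m crank '[[0.8,-1,-1,0,0,0,200],[1.6,-2,-2.5,0,0,0,200],[2,-2,-3,0,0,0,200],[2,-2,-3,0,0,0,200]]'
python3 - <<'E'
from h import *
import pickle
print(tocell(state()['tcp_pos']))
c=get_calibration('wrist');im=capture('wrist'); cv2.imwrite('pics/w23.png',im[:,:,::-1]);pickle.dump(c,open('w23.pkl','wb'))
crop(im,200,100,500,325,2.66,'pics/w23c.png')
im=capture('scene'); crop(im,140,210,460,390,2.5,'pics/s23.png')
E
```

```text
t: 25.3
tcp_pos: [0.5386, -0.0413, 0.1653]
tool_rot: [-1.572, -0.001, -2.918]
wrist_force: [0.9, 0.3, -0.4]
grip_width: -0.002
t: 25.7
tcp_pos: [0.4706, 0.0219, 0.215]
tool_rot: [-1.572, -0.001, -2.916]
wrist_force: [0.6, -0.4, -0.8]
grip_width: 0.217
[-19.   47.3 215. ]
```

View pics/w23.png

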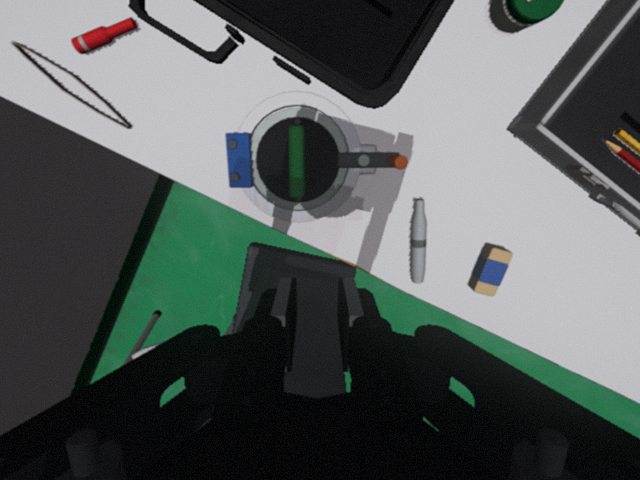

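View pics/s23.png

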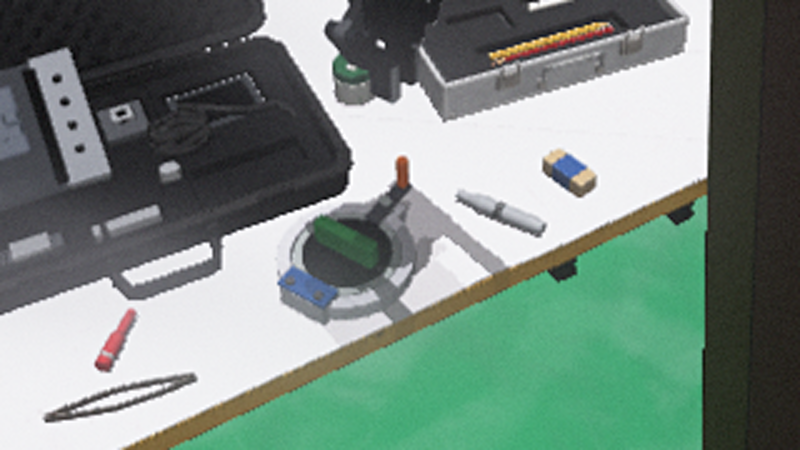

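View pics/w23c.png

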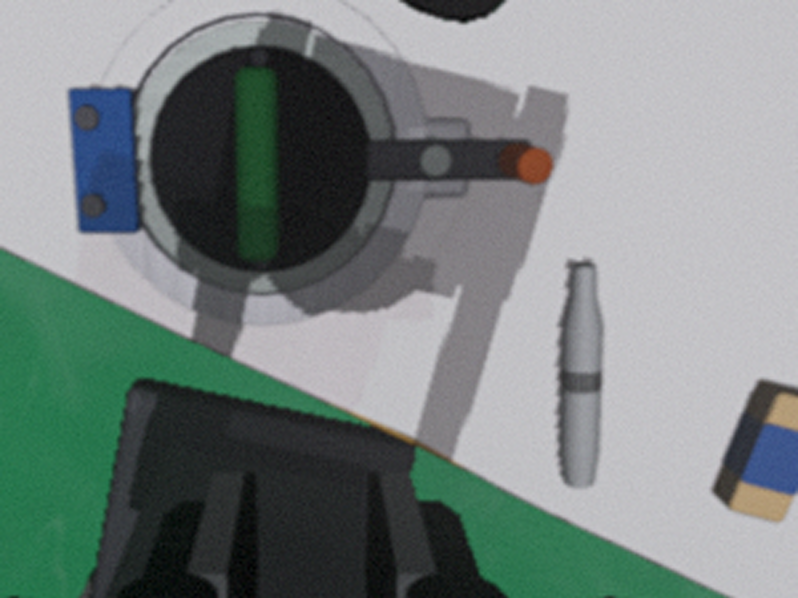

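Run:
```python
from h import *
import pickle; c=pickle.load(open('w23.pkl','rb'))
f=lambda x,y:(200+x/2.66,100+y/2.66)
p=tocell(cast('wrist',f(436,160),.028,c)[0]);g=tocell(cast('wrist',f(534,166),.0585,c)[0]); print(p,g,'q',np.arctan2(-(g[1]-p[1]),-(g[0]-p[0])),'disc',tocell(cast('wrist',f(260,158),.018,c)[0]))
close_job()
```

```text
[-62.2  -0.3  28. ] [-89.4  -0.3  58.5] q -0.0 disc [-0.2 -0.3 18. ]
the job is handed in; nothing more can be done
```

The calibration cell is ready, and I handed the job in at about 26 s of the 72 s allowed. I did it in the order asked:
- **Keeper opened:** swung fully aside to its stop.
- **Pen:** taken out of the recess and laid on the free bench between the cell and the rubber block.
- **Disc:** picked up by its green bar, tilted about 14°, slid in under the blue lip and levelled onto the floor. I felt light floor contact at about 5 N.
- **Keeper closed:** swung back over the disc's edge to its stop.

**Last checks, from the final images:**
- The keeper angle measures about 0.
- The disc centre is within 0.5 mm of the cell axis. It lies flat under both the lip and the keeper.
- The pen is clear of the cell.
- The bystanders in view look undisturbed; the sanding block and rack are outside the final views.
- The robot touches nothing.

**What went less smoothly:** my first try at opening the keeper, gripping its peg, stalled at about 1.4 rad with a wrist force of about 28 N. I suspect the finger was against the black case's corner. That is below the 40 N limit, and pushing with closed fingers then finished the swing. The case showed no visible shift afterwards, but I did not measure it.

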